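Seal the ingredient bin with its draw latch

TASK

Slide the ingredient bin's lid shut against its rubber seal, hook the draw latch's wire loop over the keeper on the lid so that it sits under the keeper's lip, and press the red lever down over centre until it lies flat on its rest, so that the loop stays drawn tight. Do it firmly but without forcing anything, let go, and leave the bowl, can and jar where they stand.

Things in the scene. Friction and masses are not known exactly. Their poses are not given: they have to be found in the camera images.
- bin: White insulated ingredient bin, 400 long (its x), 200 wide (y), 120 high, fixed. Origin: centre of its underside, z up. Its flush top is a fixed white deck on the -x half and a grey lid sliding along bin x on the +x half. The draw latch lies on the centre line (bin y = 0): lever on the deck, keeper on the lid. Lid and lever both close towards bin -x.
- lid: Grey lid plate, 200 x 182 x 14, slides along bin x only, friction about 2 N. Axes as the bin's; origin on its top surface, directly under the keeper's seat. Just touching the black rubber seal at the deck's edge, its origin is at bin x = 0; it starts 25 to 45 further out (+x). The seal gives about 3.5 N per mm; the closed latch squeezes it about 5 mm.
- lid_handle (a point): Centre of the top of the blue grip ridge on the lid, 16 thick (x), 90 long (y), 30 high, standing 113 from the lid's origin towards +x; its +x side can be pushed.
- keeper (a point): Seat of the dark steel hook on the lid, bin axes: where the bar's centre lies when hooked, 4 above the lid. Hook 28 wide (y): post 4 to 14 on the -x side of this point; lip reaching 5 to the +x side, underside 10.5, top 16 above the lid. The bar must pass over the hook, down to the lid beyond the lip, then back to -x under the lip against the post.
- lever_pivot (a point): Lever's hinge axis (parallel to bin y) on the deck, 75 from the bin's origin towards -x, 16 above the deck.
- lever (a joint): Lever angle, rad: 0 = flat, pointing to bin -x (closed); 1.57 = upright; more = leaning to +x over the lid; limit 2.5. Starts at 0.7 to 1.1. Stiff hinge (0.05 N m): it stays where left unless the taut loop pulls it. With the loop hooked, pressing near its end takes about 4 N; over centre lies about 0.16 before closed, then it is drawn down by itself.
- lever_end (a point): On the top face of the red lever, 80 from the pivot. Lever 30 wide, 7 thick, running from the pivot to its tip at 91 (a low raised rim over the last 8); its top face lies 5.5 above the line through the pivot.
- loop: Steel wire loop, 54 wide, hinged on the lever's middle line 20 from the pivot, axis parallel to bin y. Origin on that axis; x runs along the loop to its bar 90 away, z to the side that the tab stands on. Stiff hinge (0.05 N m): it keeps its angle to the lever and turns with it; it starts raised 6 to 38 degrees above level. Pulling the loop swings the lever along.
- loop_bar (a point): Centre of the loop's cross bar, 54 long, 8 thick, 90 along the loop's x from its origin; this hooks under the lip.
- loop_tab (a point): Grip point on the loop's black finger tab: tab 12 (loop x) x 20 (y) x 32 (z), beyond the bar; this point is on its middle, 10 below its top, 22 further along loop x than the bar and 30 above it along loop z. Grip it from above across its 20 (parallel to bin y); it can turn in the grip as the loop tilts.
- rest: Small black rubber rest pad on the deck, 14.5 high, 55 from the lever pivot towards bin -x, under the closed lever; origin at its underside.
- bowl: Loose steel bowl, 140 across, 60 high; bystander.
- can: Loose plain aluminium can, 62 across, 120 high; bystander.
- jar: Loose amber jar with a green cap, 70 across, 110 high; bystander.

How it is judged:
On the way, in this order (a step that is already met when the one before it is completed fails the run):
1. the lid is slid shut, to within 12 mm of touching the seal or less (x of lid in the frame of bin below 0.012 m), for 0.2 s.
2. the loop's bar is hooked behind the keeper under its lip while the lever is still up (over 0.3 rad) (x of loop_bar in the frame of keeper between -0.004 and 0.005 m and z of loop_bar in the frame of keeper below 0.006 m and value of joint lever above 0.3 rad), for 0.1 s.
At the end, for the whole second after the job is handed in: The lever lies still within 0.05 rad of flat, the loop's bar is under the keeper's lip (within 4 mm of its seat along bin x, at most 6 mm above it), the loop pulls on the lid with more than 7 N and the lid is at rest, squeezing the seal by more than 1 mm (value of joint lever below 0.05 rad and velocity of joint lever between -0.05 and 0.05 rad/s and contact force between loop and lid above 7 N and x of loop_bar in the frame of keeper between -0.004 and 0.004 m and z of loop_bar in the frame of keeper below 0.006 m and x of lid in the frame of bin below -0.001 m and linear speed of lid below 0.01 m/s); the robot touches nothing.
It fails at once if the lever is forced onto its rest with more than 35 N (contact force between rest and anything else above 35 N).
It fails at once if the loop is forced against the lid or keeper with more than 35 N (contact force between loop and lid above 35 N).
It fails at once if the robot pushes on the lid with more than 35 N (contact force between any of the fingers, the arm and lid above 35 N).
It fails at once if the bowl, can or jar is moved by more than 30 mm (distance of any of bowl, can, jar from where it was at the start of the episode above 0.03 m).
It also fails if it takes over 67 s, if anything falls off the work surface, if the arm or the gripper's body presses on something with over 40 N, if the wrist force passes 120 N, or if a joint passes its speed limit or range.

ROBOT

A 6-joint arm with a two-finger parallel gripper is mounted at the origin on the work surface. World frame = base frame: x ahead of the robot, y to its left, z up, the work surface at z = 0. Lengths are in m, angles in rad, forces in N, time in s.
With the tool pointing down it reaches from about 0.375 to 0.9 m from the base axis. Payload 3.1 kg.
Tool frame: the origin (TCP) lies at the very end of the fingers, on their centre line; the grasp point (between the pads) lies 19 mm behind it (manip.grasp_offset is the distance from the TCP to the grasp point, in m); x points along the fingers, z is the direction in which the jaws open and shut, and the axes are right-handed (so a half turn about x gives the same grasp; the last joint's range is limited). The gripper opens to 85 mm and grips with 20 to 120 N. Pads are 22 mm wide; open, the fingers measure 114 mm over their backs; the gripper's body (76 mm by 85 mm) begins 54 mm behind the grasp point. The pads swing forward as they close: fully open they stand 13 mm farther back than shut.
Start: joints at [0.968, 0.527, 1.433, -0, 1.181, -0.178], TCP at [0.258, 0.569, 0.231] pointing down, gripper open.
Joint ranges: [-3.08, 3.08], [-0.75, 2.2], [0.22, 2.44], [-1.43, 4.57], [0, 2.65], [-2.85, 2.85]. Speed limits (rad/s): [2.79, 2.79, 3.14, 3.14, 3.14, 3.14].

INTERFACE

Orientations are given as a unit quaternion [x, y, z, w].
In Python, from station import manip gives the robot as it stands.
- The arm moves only by the tool send_rows, never from a script. Its argument "steps" is a list that holds one entry, the list of rows, each a list of 5 numbers: the closure, from 0 (fully open) to 1 (shut), then the shift along the world's x, y, z in m, then the turn about the world's z in rad. A call has 1 to 8 rows; each row is the pose to reach, as a shift and turn from the pose commanded when the call began; what a row does not reach only later rows make up. A row lasts 1/8 s, in which the tool goes at most 62.5 mm and 10.7 degrees, less where a joint would pass 70% of its speed; a pose out of reach is approached as far as the arm can. A call with a gripper value outside its range is refused whole. The fingers move at their own pace and stop on an object; "grip_force" is the grip in N (left out, the last holds). Time passes only in rows, so rows that repeat a pose let the fingers close. It gives the time, the measured TCP pose, the force and the opening at its end, in the units of the state.
- manip.sense(): the state, without advancing time (a new reading comes with each control period).
- manip.snapshot(name): name is "side" or "top" or "wrist"; returns the picture (420x560x3 uint8, red, green, blue); there is no depth.
- manip.camera_params(name): a dict with "fx", "fy", "cx", "cy" (pixels), "T" (4x4, takes a point from camera to world coordinates); the wrist camera has in their place "tool_from_camera" (4x4, takes a point from camera to tool coordinates, whose origin is the TCP and whose axes are the tool frame's). Camera axes: x right, y down, z forward; pixel columns grow to the right and rows downward; lengths in m; the calibration is good to about 2 mm. A picture is of the moment at which its call begins: read the wrist's pose just before it. camera_params takes no time and is no camera call.
- manip.sign_off(): hands the job in, once; it reports no verdict.
The state is a dict: "t": time; "q": joint angles; "qd": joint speeds; "tau": joint torques, N m; "tcp_pos": TCP position; "tool_rot": TCP orientation; "force": force on the tool from outside, world axes, zero at the start; "ft_torque": the same for the moment, N m; "finger_gap": opening from 0.0 (shut) to 1.0 (fully open).
Only numpy, scipy, OpenCV 4.12 (cv2) and the standard library are available. Lean on these libraries where they do the work, as an engineer would, in place of code of your own. Each camera call takes 0.05 s, during which the arm holds its last target.

## Working session

There is one attempt and no reset: what is moved stays moved. The work goes in short steps, Python scripts to look and compute and a tool call to move; the robot and the scene stay as the last step left them, time stands still between calls to the robot, and variables do not carry over. Pictures are saved under pics/ and viewed, and the job is handed in when it is done.

Besides the shell and the picture viewer there is one more tool, called by a JSON object that holds its "name" and its "arguments", one argument or row to a line. send_rows: Moves the arm, as the interface text tells. Its arguments: {"type":"object","properties":{"steps":{"type":"array","items":{"type":"array","items":{"type":"array","items":{"type":"number"}}}},"grip_force":{"type":"number"}},"required":["steps"]}

```bash
ls; mkdir -p pics
python3 - <<'E'
from station import manip
import cv2, numpy as np
print(manip.sense())
for n in ["side","top","wrist"]:
    im=manip.snapshot(n); cv2.imwrite(f"pics/a_{n}.png",im[:,:,::-1])
    p=manip.camera_params(n); print(n,{k:np.round(v,4).tolist() for k,v in p.items()})
print(manip.grasp_offset)
E
```

```text
pics
{'t': 0.0, 'q': array([ 9.67538708e-01,  5.28456321e-01,  1.43392593e+00,  1.45089491e-05,
        1.18137088e+00, -1.78532267e-01]), 'qd': array([-0.00092708,  0.00145085,  0.0013361 ,  0.00120126, -0.00173452,
       -0.00026182]), 'tau': array([ 4.59601306e-04, -4.42345762e+01, -1.78024471e+01, -2.04962607e-04,
        8.49598437e-03,  3.35751416e-06]), 'tcp_pos': array([0.25711723, 0.5688735 , 0.23033214]), 'tool_rot': array([-0.38367013,  0.59486058,  0.38309172,  0.59344659]), 'force': array([ 0.02095773, -0.22603189,  0.63301239]), 'ft_torque': array([-0.04761513, -0.01274551, -0.09495539]), 'finger_gap': 0.9970444648883642}
side {'fx': 526.6424, 'fy': 526.6424, 'cx': 284.4904, 'cy': 201.8867, 'T': [[0.7429, -0.3438, 0.5743, -0.2242], [-0.669, -0.3552, 0.6528, -0.8602], [-0.0205, -0.8693, -0.4939, 0.7958], [0.0, 0.0, 0.0, 1.0]]}
top {'fx': 461.8164, 'fy': 461.8164, 'cx': 284.2061, 'cy': 211.6424, 'T': [[-0.0485, -0.9783, 0.2015, 0.2829], [-0.9988, 0.0476, -0.0095, -0.0043], [-0.0003, -0.2017, -0.9794, 1.338], [0.0, 0.0, 0.0, 1.0]]}
wrist {'fx': 312.6361, 'fy': 312.6361, 'cx': 278.5181, 'cy': 205.8206, 'tool_from_camera': [[0.0004, -0.317, 0.9484, -0.143], [-0.0011, -0.9484, -0.317, 0.0813], [1.0, -0.001, -0.0007, 0.0018], [0.0, 0.0, 0.0, 1.0]]}
0.0187
```

View pics/a_side.png

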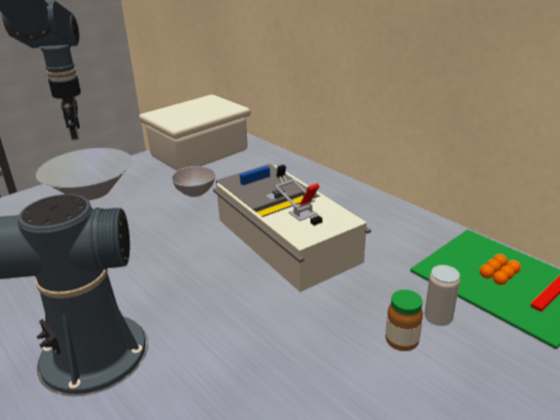

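View pics/a_top.png

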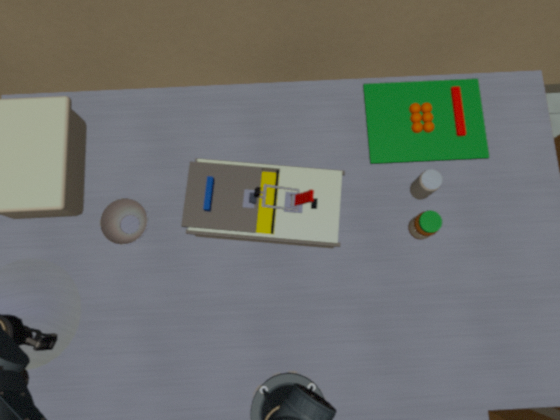

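View pics/a_wrist.png

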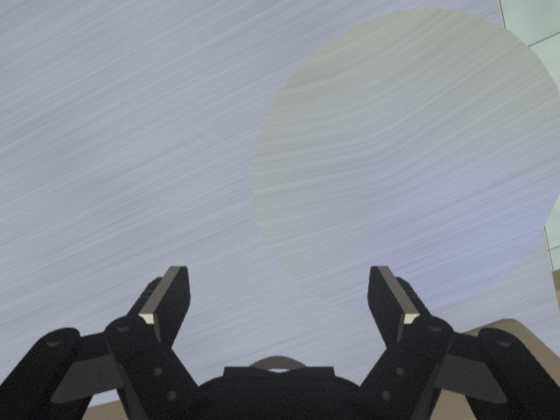

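Top view: the bin's lid points left (world +y). The lid's blue ridge is near (208,194), the tab near (257,191), the red lever near (304,198), the bowl at (124,221), and the can and jar on the right at (427,184) and (426,223). Next I measure it coarsely.

```bash
cat > h.py <<'E'
import cv2, numpy as np
from scipy.spatial.transform import Rotation as R
from station import manip
def cam(n, s=None):
    p=manip.camera_params(n)
    K=np.array([[p['fx'],0,p['cx']],[0,p['fy'],p['cy']],[0,0,1]])
    if 'T' in p: T=np.array(p['T'])
    else:
        s=s or manip.sense(); T=np.eye(4); T[:3,:3]=R.from_quat(s['tool_rot']).as_matrix(); T[:3,3]=s['tcp_pos']; T=T@np.array(p['tool_from_camera'])
    return K,T
def ray(c,uv):
    K,T=c; d=T[:3,:3]@np.linalg.solve(K,np.array([uv[0],uv[1],1.])); return T[:3,3],d/np.linalg.norm(d)
def onz(c,uv,z):
    o,d=ray(c,uv); return o+d*(z-o[2])/d[2]
def onplane(c,uv,p0,n):
    o,d=ray(c,uv); return o+d*(np.dot(p0-o,n)/np.dot(d,n))
def tri(c1,a,c2,b):
    o1,d1=ray(c1,a);o2,d2=ray(c2,b)
    A=np.c_[d1,-d2]; t=np.linalg.lstsq(A,o2-o1,rcond=None)[0]
    p,q=o1+d1*t[0],o2+d2*t[1]; return (p+q)/2,np.linalg.norm(p-q)
def proj(c,p):
    K,T=c; x=T[:3,:3].T@(np.asarray(p)-T[:3,3]); x=K@x; return x[:2]/x[2]
def blobs(im,lo,hi,mina=15):
    h=cv2.cvtColor(im,cv2.COLOR_RGB2HSV); m=cv2.inRange(h,lo,hi)
    n,l,st,ce=cv2.connectedComponentsWithStats(m)
    return [(st[i],ce[i],(l==i).astype(np.uint8)) for i in range(1,n) if st[i][4]>=mina]
E
python3 - <<'E'
from h import *
im=cv2.imread('pics/a_top.png')[:,:,::-1].copy(); c=cam('top')
for nm,lo,hi,z in [('blue',(100,120,60),(130,255,255),.15),('yellow',(22,150,100),(35,255,255),.12),('red',(0,180,100),(5,255,255),.16)]:
    for st,ce,m in blobs(im,lo,hi):
        r=cv2.minAreaRect(cv2.findContours(m,0,1)[0][0]); print(nm,st,ce.round(1),onz(c,ce,z).round(3), [onz(c,p,z).round(3).tolist() for p in cv2.boxPoints(r)])
crop=im[140:260,170:360]; cv2.imwrite('pics/a_topz.png',cv2.resize(crop,None,fx=4,fy=4,interpolation=2)[:,:,::-1])
im=cv2.imread('pics/a_side.png'); cv2.imwrite('pics/a_sidez.png',cv2.resize(im[150:290,205:380],None,fx=4,fy=4,interpolation=2))
E
```

```text
blue [204 177  10  34 232] [208.3 193.4] [0.587 0.183 0.15 ] [[0.543, 0.198, 0.15], [0.633, 0.186, 0.15], [0.63, 0.167, 0.15], [0.54, 0.18, 0.15]]
yellow [260 171  16  20 206] [267.5 178.4] [0.628 0.025 0.12 ] [[0.65, 0.045, 0.12], [0.648, 0.004, 0.12], [0.595, 0.006, 0.12], [0.597, 0.047, 0.12]]
yellow [265 187  10  18 140] [269.7 195.9] [0.579 0.021 0.12 ] [[0.557, 0.035, 0.12], [0.605, 0.029, 0.12], [0.601, 0.007, 0.12], [0.554, 0.014, 0.12]]
yellow [256 198  17  35 410] [263.7 218.5] [0.517 0.04  0.12 ] [[0.483, 0.064, 0.12], [0.575, 0.051, 0.12], [0.569, 0.011, 0.12], [0.477, 0.024, 0.12]]
red [452  87  13  48 346] [457.9 111. ] [ 0.782 -0.502  0.16 ] [[0.851, -0.492, 0.16], [0.853, -0.513, 0.16], [0.716, -0.512, 0.16], [0.714, -0.492, 0.16]]
red [295 191  19  13 159] [304.1 197.4] [ 0.561 -0.07   0.16 ] [[0.569, -0.041, 0.16], [0.579, -0.091, 0.16], [0.553, -0.096, 0.16], [0.543, -0.046, 0.16]]
```

View pics/a_topz.png

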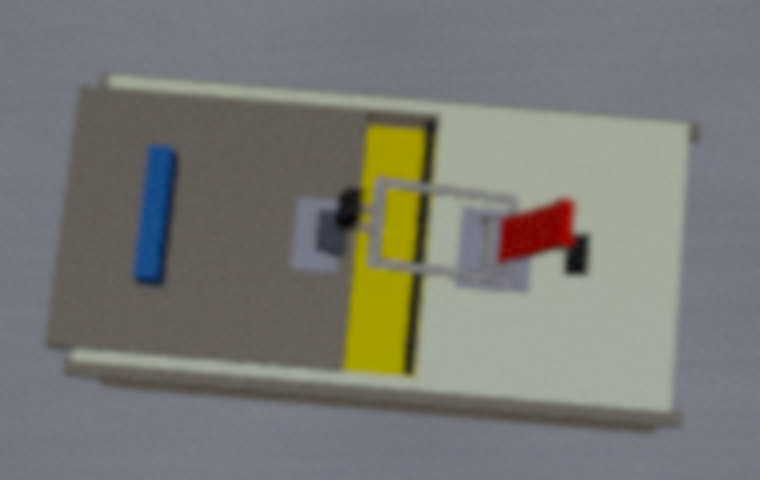

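View pics/a_sidez.png

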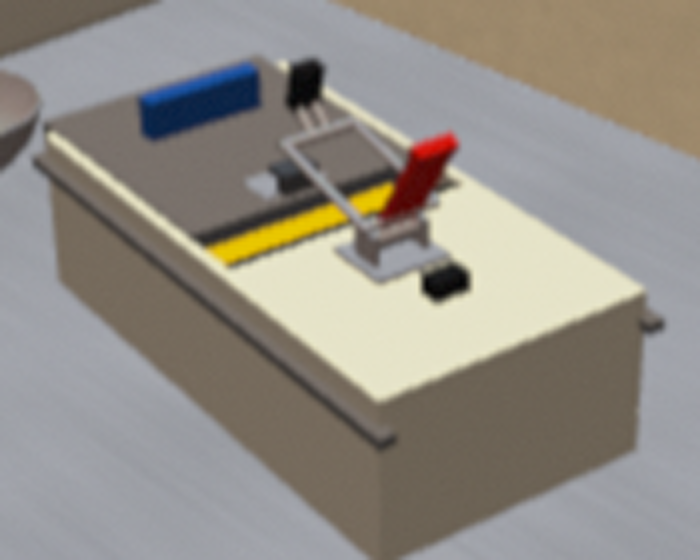

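Run:
```python
from h import *
s=manip.sense(); M=R.from_quat(s['tool_rot']).as_matrix(); print(M.round(3)); 
c=cam('top'); cs=cam('side')
# coarse: side handle top centre and red
im=cv2.imread('pics/a_side.png')[:,:,::-1].copy()
for nm,lo,hi in [('blue',(100,120,40),(130,255,255)),('red',(0,180,100),(5,255,255)),('yel',(22,150,100),(35,255,255))]:
    for st,ce,m in blobs(im,lo,hi): print(nm,st,ce.round(1))
# bin deck corners (top picture, z=.12) from zoom
for u,v in [(690,122),(672,410),(437,117),(412,374)]: print(onz(c,(170+u/4,140+v/4),.12).round(3))
print('tab tri',tri(c,(170+350/4,140+203/4),cs,(205+306/4,150+80/4)))
print('rest',onz(c,(170+577/4,140+254/4),.134),'rest side',onz(cs,(205+445/4,150+275/4),.134))
for n,u in [('bowl',(124,221)),('can',(427,184)),('jar',(426,223))]: print(n,onz(c,u,.1).round(3))
```

```text
[[-0.001 -0.911  0.412]
 [-0.001  0.412  0.911]
 [-1.     0.    -0.002]]
blue [240 166  30  19 319] [254.3 174.7]
red [304 184  15  14  52] [311.7 188.1]
red [532 277  28  33 411] [547.1 295.2]
yel [292 196  11   8  54] [297.3 199.2]
yel [257 201  35  15 207] [273.9 208. ]
[ 0.641 -0.181  0.12 ]
[ 0.443 -0.155  0.12 ]
[ 0.653 -0.008  0.12 ]
[0.476 0.017 0.12 ]
tab tri (array([0.57209635, 0.0507587 , 0.2028139 ]), np.float64(0.003974000876550103))
rest [ 0.54894927 -0.09723784  0.134     ] rest side [ 0.54529796 -0.09947837  0.134     ]
bowl [0.533 0.421 0.1  ]
can [ 0.597 -0.415  0.1  ]
jar [ 0.487 -0.4    0.1  ]
```

{"name": "send_rows", "arguments": {
  "steps": [
    [[0,0.03,-0.03,0.04,-0.16],[0,0.07,-0.07,0.06,-0.32],[0,0.11,-0.11,0.07,-0.48],[0,0.15,-0.15,0.07,-0.64],[0,0.19,-0.19,0.07,-0.8],[0,0.22,-0.23,0.07,-0.96],[0,0.25,-0.28,0.07,-1.12],[0,0.28,-0.33,0.07,-1.28]]
  ]
}}

```text
t: 1.15
tcp_pos: [0.5382, 0.2378, 0.301]
tool_rot: [0.049, 0.706, -0.049, 0.705]
force: [0.3, 0.4, -0.1]
finger_gap: 0.998
```

{"name": "send_rows", "arguments": {
  "steps": [
    [[0,0.03,-0.05,0.0,0],[0,0.04,-0.1,0.0,0],[0,0.04,-0.15,0.0,0],[0.5,0.04,-0.15,0.0,0],[1,0.04,-0.15,0.0,0]]
  ]
}}

```text
t: 1.78
tcp_pos: [0.5773, 0.0897, 0.3011]
tool_rot: [0.048, 0.706, -0.047, 0.705]
force: [-0.6, 0.8, 0.1]
finger_gap: 0.598
```

Run:
```python
from h import *
s=manip.sense(); im=manip.snapshot('wrist'); cv2.imwrite('pics/b_w.png',im[:,:,::-1])
import pickle; pickle.dump((s,cam('wrist',s)),open('b.pkl','wb'))
print(s['t'],s['tcp_pos'],s['q'],R.from_quat(s['tool_rot']).as_matrix().round(3))
```

```text
1.775 [0.57731463 0.08973983 0.3010932 ] [-3.73304690e-02  3.99887583e-01  1.45123240e+00  7.84526868e-04
  1.29113548e+00  9.70890313e-02] [[-0.001  0.134  0.991]
 [ 0.001  0.991 -0.134]
 [-1.     0.001 -0.001]]
```

View pics/b_w.png

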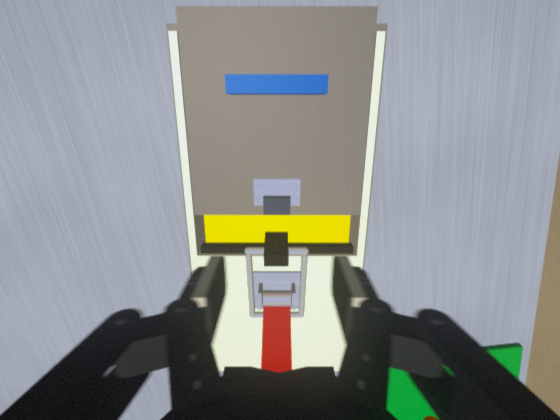

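Wrist view: blue ridge at about (276,84), hook at (277,205), seal edge at row 248, tab at (276,248), loop bar at row 251, and lever at (277,335). Everything lines up with column 277.

Run:
```python
from h import *
import pickle
s,c=pickle.load(open('b.pkl','rb')); im=cv2.imread('pics/b_w.png')[:,:,::-1].copy()
print('cam',c[1][:3,3].round(3))
st,ce,m=max(blobs(im,(100,120,60),(130,255,255)),key=lambda b:b[0][4]); r=cv2.minAreaRect(cv2.findContours(m,0,1)[0][0]); 
P=[onz(c,p,.15) for p in cv2.boxPoints(r)]; print('ridge',st,[p.round(4).tolist() for p in P]); h=np.mean(P,0)
d=P[1]-P[0]; e=P[2]-P[1]; L=d if np.linalg.norm(d)>np.linalg.norm(e) else e; print('size',np.linalg.norm(d),np.linalg.norm(e)); L=L*np.sign(-L[0]); 
by=L/np.linalg.norm(L); bx=np.array([by[1],-by[0],0]); yaw=np.arctan2(bx[1],bx[0]); print('yaw',yaw,'handle',h)
# yellow region: is the open gap; seal edge
for st,ce,m in blobs(im,(22,120,100),(35,255,255),80): print('yel',st,ce)
g=im.astype(int)
for col in (215,340): print(col,[tuple(im[r,col]) for r in range(205,262,3)])
cv2.imwrite('pics/b_z.png',cv2.resize(im[165:385,200:355],None,fx=3,fy=2.7,interpolation=2)[:,:,::-1])
```

```text
cam [0.589 0.172 0.444]
ridge [ 225   74  103   20 1945] [[0.543, 0.1854, 0.15], [0.546, 0.2007, 0.15], [0.6338, 0.1887, 0.15], [0.6325, 0.1732, 0.15]]
size 0.015568177800403853 0.08868261632784884
yaw 1.4349268412379867 handle [0.58883755 0.1869734  0.15      ]
yel [ 203  215  148   29 3925] [277.30063694 228.17426752]
215 [(np.uint8(146), np.uint8(139), np.uint8(128)), (np.uint8(144), np.uint8(136), np.uint8(126)), (np.uint8(146), np.uint8(139), np.uint8(127)), (np.uint8(177), np.uint8(169), np.uint8(102)), (np.uint8(235), np.uint8(225), np.uint8(0)), (np.uint8(234), np.uint8(224), np.uint8(0)), (np.uint8(235), np.uint8(224), np.uint8(0)), (np.uint8(235), np.uint8(225), np.uint8(0)), (np.uint8(235), np.uint8(224), np.uint8(0)), (np.uint8(235), np.uint8(223), np.uint8(0)), (np.uint8(237), np.uint8(223), np.uint8(0)), (np.uint8(236), np.uint8(224), np.uint8(0)), (np.uint8(230), np.uint8(218), np.uint8(0)), (np.uint8(62), np.uint8(64), np.uint8(43)), (np.uint8(64), np.uint8(65), np.uint8(54)), (np.uint8(63), np.uint8(63), np.uint8(54)), (np.uint8(100), np.uint8(97), np.uint8(83)), (np
[... 252 characters left out ...]
.uint8(153), np.uint8(110)), (np.uint8(235), np.uint8(222), np.uint8(0)), (np.uint8(234), np.uint8(222), np.uint8(0)), (np.uint8(236), np.uint8(222), np.uint8(0)), (np.uint8(236), np.uint8(224), np.uint8(0)), (np.uint8(236), np.uint8(223), np.uint8(0)), (np.uint8(235), np.uint8(221), np.uint8(0)), (np.uint8(236), np.uint8(223), np.uint8(0)), (np.uint8(235), np.uint8(221), np.uint8(0)), (np.uint8(233), np.uint8(218), np.uint8(0)), (np.uint8(67), np.uint8(64), np.uint8(44)), (np.uint8(62), np.uint8(65), np.uint8(50)), (np.uint8(66), np.uint8(65), np.uint8(54)), (np.uint8(93), np.uint8(90), np.uint8(75)), (np.uint8(122), np.uint8(123), np.uint8(105)), (np.uint8(94), np.uint8(92), np.uint8(79))]
```

View pics/b_z.png

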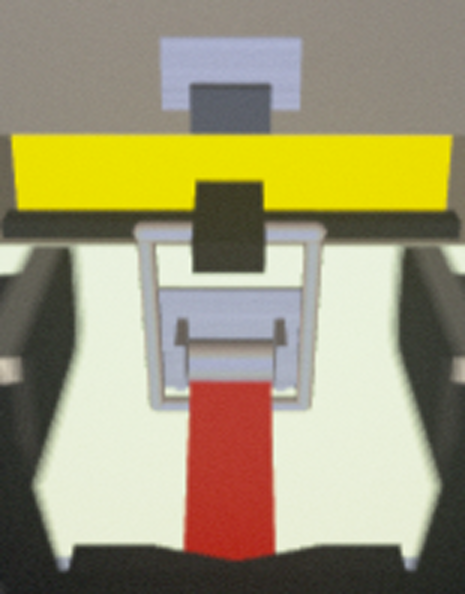

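Run:
```python
from h import *
import pickle
from scipy.optimize import least_squares
s,c=pickle.load(open('b.pkl','rb')); ct=cam('top'); cs=cam('side')
yaw=1.437; bx=np.array([np.cos(yaw),np.sin(yaw),0]); by=np.array([-bx[1],bx[0],0])
H=np.array([.5888,.187,.15])
e=onz(c,(277,214.5),.12); f=onz(c,(277,243.2),.12)
print('edge',e.round(4),'handle-edge',(H-e)@bx,'gap',(e-f)@bx,'lateral e-H',(e-H)@by)
# plate corners lateral centre, deck end centre from top pic
D=(onz(ct,(170+690/4,140+122/4),.12)+onz(ct,(170+672/4,140+410/4),.12))/2
print('deck end->handle',(H-D)@bx,(H-D)@by)
g=(e-f)@bx; K=H-bx*.113; K[2]=.12; 
for g2 in (g,(H-D)@bx-.313):
    O=K-bx*g2; print('lid x',g2,'O',O.round(4))
    def w(x,z): return O+bx*x+np.array([0,0,z])
    P=lambda th:(-.075-.02*np.cos(th),.016+.02*np.sin(th))
    def model(v):
        th,ph=v; h=P(th); b=(h[0]+.09*np.cos(ph),h[1]+.09*np.sin(ph)); return h,b,(b[0]+.022*np.cos(ph)-.03*np.sin(ph),b[1]+.022*np.sin(ph)+.03*np.cos(ph))
    # measurements : wrist rows of bar(centre row zoom 233) & hinge rod zoom 405 ; 
    rb=165+232/2.7; rh=165+404/2.7; tt=165+181/2.7
    def res(v):
        h,b,t=model(v); th,ph=v
        T=(t[0]+.006*np.cos(ph)-.01*np.sin(ph), t[1]+.006*np.sin(ph)+.01*np.cos(ph))
        return [proj(c,w(*b))[1]-rb,proj(c,w(*h))[1]-rh,proj(c,w(*T))[1]-tt]
    r=least_squares(res,[.9,.3]); h,b,t=model(r.x); print(r.x,r.fun.round(1),'hinge',h,'bar',b,'tab',t,'world tab',w(*t).round(4))
    le=(-.075-.08*np.cos(r.x[0])+.0055*np.sin(r.x[0]),.016+.08*np.sin(r.x[0])+.0055*np.cos(r.x[0]))
    for n,p in [('bar',b),('tab',t),('lever_end',le),('hinge',h),('pivot',(-.075,.016))]: 
        q=proj(cs,w(*p)); qt=proj(ct,w(*p)); print(n,'side zoom',((q-[205,150])*4).round(),'top zoom',((qt-[170,140])*4).round())
```

```text
edge [0.5713 0.0549 0.12  ] handle-edge 0.13320711383843847 gap 0.034774935253228674 lateral e-H -0.00028479379647619233
deck end->handle 0.3581833420526985 0.0009327141081760257
lid x 0.034774935253228674 O [0.5691 0.0405 0.12  ]
[0.53143535 0.07853513] [-9.5 -3.6  3.9] hinge (np.float64(-0.09224161125889421), np.float64(0.02613542506248121)) bar (np.float64(-0.0025190181648319515), np.float64(0.03319632362267385)) tab (np.float64(0.0170595384047635), np.float64(0.06482985207985281)) world tab [0.5714 0.0575 0.1848]
bar side zoom [320. 156.] top zoom [372. 228.]
tab side zoom [302. 101.] top zoom [340. 214.]
lever_end side zoom [452. 204.] top zoom [585. 236.]
hinge side zoom [402. 222.] top zoom [508. 242.]
pivot side zoom [386. 225.] top zoom [481. 243.]
lid x 0.04518334205269847 O [0.5677 0.0302 0.12  ]
[ 0.17453066 -0.04508216] [-5.8  2.1  2.2] hinge (np.float64(-0.09469616292847922), np.float64(0.019472918930064545)) bar (np.float64(-0.004787605492680119), np.float64(0.015416898736128885)) tab (np.float64(0.0185420486118271), np.float64(0.044394946278433205)) world tab [0.5702 0.0486 0.1644]
bar side zoom [332. 188.] top zoom [392. 236.]
tab side zoom [310. 135.] top zoom [355. 223.]
lever_end side zoom [474. 257.] top zoom [616. 248.]
hinge side zoom [415. 240.] top zoom [527. 246.]
pivot side zoom [396. 231.] top zoom [497. 244.]
```

```bash
cat > fit.py <<'E'
from h import *
import pickle
from scipy.optimize import least_squares
s,c=pickle.load(open('b.pkl','rb')); ct=cam('top'); cs=cam('side')
yaw=1.437; bx=np.array([np.cos(yaw),np.sin(yaw),0]); by=np.array([-bx[1],bx[0],0])
H=np.array([.5888,.187,.15]); K=H-bx*.113; K[2]=.12
def W(g,x,z): return K+bx*(x-g)+np.array([0,0,z])
def pts(th,ph):
    h=np.array([-.075-.02*np.cos(th),.016+.02*np.sin(th)]); u=np.array([np.cos(ph),np.sin(ph)]); n=np.array([-u[1],u[0]])
    l=np.array([-np.cos(th),np.sin(th)]); m=np.array([np.sin(th),np.cos(th)])
    p=np.array([-.075,.016])
    return dict(hinge=h,bar=h+.09*u,tab=h+.112*u+.03*n,tabtop=h+.112*u+.04*n,tabtopfar=h+.118*u+.04*n,tip=p+.091*l+.004*m,end=p+.08*l+.0055*m,pivot=p)
S=lambda u,v:np.array([205+u/4,150+v/4]); T=lambda u,v:np.array([170+u/4,140+v/4])
E
python3 - <<'E'
from fit import *
obs=[('w','pivot',(277,165+347/2.7)),('w','hinge',(277,165+404/2.7)),('w','bar',(277,165+232/2.7)),('w','tabtopfar',(277,165+181/2.7)),
('s','bar',S(318,134)),('s','tip',S(437,143)),('s','tabtop',S(306,65)),('t','bar',T(376,223)),('t','tip',T(573,220))]
C=dict(w=c,s=cs,t=ct); sc=dict(w=1,s=.7,t=.7)
print('pivot on z',((onz(c,obs[0][2],.136)-K)@bx))
def res(v,full=False):
    P=pts(v[1],v[2]); r=[(proj(C[k],W(v[0],*P[n]))-o) for k,n,o in obs]
    if full: return r
    return np.concatenate([a/sc[o[0]] for a,o in zip(r,obs)])
r=least_squares(res,[.04,.9,.3],loss='soft_l1'); print(r.x)
for o,a in zip(obs,res(r.x,True)): print(o[:2],a.round(1))
for n,p in pts(*r.x[1:]).items(): print(n,p.round(4),W(r.x[0],*p).round(4))
E
```

```text
pivot on z -0.11078184756343877
[0.03990782 0.98778869 0.16126213]
('w', 'pivot') [-0.   3.1]
('w', 'hinge') [-0.1 -0.6]
('w', 'bar') [-0.5 -3.6]
('w', 'tabtopfar') [-1.  15.5]
('s', 'bar') [0.4 0.8]
('s', 'tip') [0.1 0.6]
('s', 'tabtop') [-0.4  0.8]
('t', 'bar') [-1.3  0. ]
('t', 'tip') [-1.8  0.5]
hinge [-0.086   0.0327] [ 0.5569 -0.0498  0.1527]
bar [0.0028 0.0471] [0.5688 0.0383 0.1671]
tab [0.0197 0.0803] [0.571  0.055  0.2003]
tabtop [0.0181 0.0902] [0.5708 0.0534 0.2102]
tabtopfar [0.024  0.0911] [0.5716 0.0593 0.2111]
tip [-0.1218  0.0942] [ 0.5522 -0.0852  0.2142]
end [-0.1145  0.0858] [ 0.5531 -0.078   0.2058]
pivot [-0.075  0.016] [ 0.5584 -0.0389  0.136 ]
```

{"name": "send_rows", "arguments": {
  "steps": [
    [[1,0.008,0.06,0,0],[1,0.016,0.12,0,0],[1,0.016,0.131,-0.05,0],[1,0.016,0.131,-0.1,0],[1,0.016,0.131,-0.14,0],[1,0.016,0.131,-0.165,0],[1,0.016,0.131,-0.17,0],[1,0.016,0.131,-0.17,0]]
  ]
}}

```text
t: 2.82
tcp_pos: [0.5936, 0.2216, 0.1317]
tool_rot: [0.047, 0.705, -0.047, 0.706]
force: [0.0, 0.0, 0.6]
finger_gap: -0.002
```

Run:
```python
from h import *
s=manip.sense(); im=manip.snapshot('wrist'); im2=manip.snapshot('side')
print(s['t'],s['tcp_pos'],s['force'],s['finger_gap'])
cv2.imwrite('pics/c.png',np.hstack([cv2.resize(im,(400,300)),cv2.resize(im2[140:300,200:400],(375,300))])[:,:,::-1])
```

```text
2.825 [0.59364587 0.2215669  0.13172782] [0.01055649 0.01562717 0.60158171] -0.001957819593708174
```

View pics/c.png

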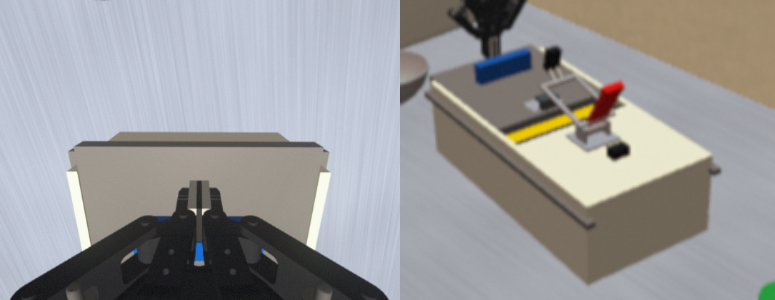

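The closed fingers stand behind the blue ridge, clear of it. Pushing the lid shut.

{"name": "send_rows", "arguments": {
  "steps": [
    [[1,-0.001,-0.007,0,0],[1,-0.002,-0.014,0,0],[1,-0.003,-0.021,0,0],[1,-0.004,-0.028,0,0],[1,-0.005,-0.035,0,0],[1,-0.0055,-0.041,0,0],[1,-0.006,-0.046,0,0],[1,-0.0065,-0.049,0,0]]
  ]
}}

```text
t: 3.92
tcp_pos: [0.587, 0.1711, 0.1312]
tool_rot: [0.047, 0.706, -0.047, 0.705]
force: [-0.0, 1.7, 0.9]
finger_gap: -0.001
```

{"name": "send_rows", "arguments": {
  "steps": [
    [[1,0,-0.002,0,0],[1,0,-0.004,0,0],[1,0,-0.004,0,0]]
  ]
}}

```text
t: 4.3
tcp_pos: [0.5867, 0.1672, 0.131]
tool_rot: [0.047, 0.706, -0.048, 0.705]
force: [-0.8, 1.0, 0.6]
finger_gap: 0.001
```

Only about 1–2 N of friction so far, so the seal isn't touched yet. I'll creep on until the force rises.

{"name": "send_rows", "arguments": {
  "steps": [
    [[1,0,-0.001,0,0],[1,0,-0.002,0,0],[1,0,-0.002,0,0]]
  ]
}}

```text
t: 4.68
tcp_pos: [0.5866, 0.1654, 0.1311]
tool_rot: [0.047, 0.706, -0.047, 0.705]
force: [-0.9, 1.2, 0.4]
finger_gap: 0.005
```

{"name": "send_rows", "arguments": {
  "steps": [
    [[1,0,-0.001,0,0],[1,0,-0.002,0,0],[1,0,-0.002,0,0]]
  ]
}}

```text
t: 5.05
tcp_pos: [0.5867, 0.1637, 0.1311]
tool_rot: [0.048, 0.706, -0.047, 0.705]
force: [-0.5, 2.7, -0.4]
finger_gap: 0.001
```

{"name": "send_rows", "arguments": {
  "steps": [
    [[1,0,-0.001,0,0],[1,0,-0.002,0,0],[1,0,-0.002,0,0]]
  ]
}}

```text
t: 5.42
tcp_pos: [0.5865, 0.1626, 0.1311]
tool_rot: [0.048, 0.706, -0.047, 0.705]
force: [-1.2, 6.2, -0.9]
finger_gap: 0.002
```

{"name": "send_rows", "arguments": {
  "steps": [
    [[1,0.002,0.015,0,0],[1,0.004,0.03,0.01,0],[1,0.004,0.03,0.06,0],[1,0.004,0.03,0.12,0],[0.5,0.004,0.01,0.17,0],[0,-0.004,-0.03,0.17,0],[0,-0.008,-0.06,0.17,0],[0,-0.008,-0.06,0.17,0]]
  ]
}}

```text
t: 6.42
tcp_pos: [0.5796, 0.1001, 0.3027]
tool_rot: [0.048, 0.705, -0.048, 0.706]
force: [0.3, 1.1, 0.4]
finger_gap: 0.846
```

Run:
```python
from h import *
import pickle
s=manip.sense(); im=manip.snapshot('wrist'); im2=manip.snapshot('side'); im3=manip.snapshot('top')
for n,i in zip('wst',(im,im2,im3)): cv2.imwrite(f'pics/d_{n}.png',i[:,:,::-1])
c=cam('wrist',s); pickle.dump((s,c),open('d.pkl','wb'))
print(s['t'],s['tcp_pos'],s['finger_gap'])
for z in (.15,):
  st,ce,m=max(blobs(im,(100,120,60),(130,255,255)),key=lambda b:b[0][4]); r=cv2.minAreaRect(cv2.findContours(m,0,1)[0][0]); P=[onz(c,p,z) for p in cv2.boxPoints(r)]
  print(st,np.mean(P,0).round(4),[p.round(4).tolist() for p in P])
cv2.imwrite('pics/d_z.png',cv2.resize(im[60:400,180:380],None,fx=2.5,fy=1.75,interpolation=2)[:,:,::-1])
a=cv2.resize(im2[150:260,240:360],None,fx=3.3,fy=5,interpolation=2); b=cv2.resize(im3[160:240,190:330],None,fx=2.8,fy=5,interpolation=2)
cv2.imwrite('pics/d_sz.png',a[:,:,::-1]); cv2.imwrite('pics/d_tz.png',b[:,:,::-1])
```

```text
6.425 [0.57960853 0.10006251 0.30269941] 0.845861364246071
[ 227  132   97   18 1727] [0.584  0.1482 0.15  ] [[0.5411, 0.162, 0.15], [0.629, 0.1498, 0.15], [0.6275, 0.1342, 0.15], [0.5382, 0.1466, 0.15]]
```

View pics/d_w.png

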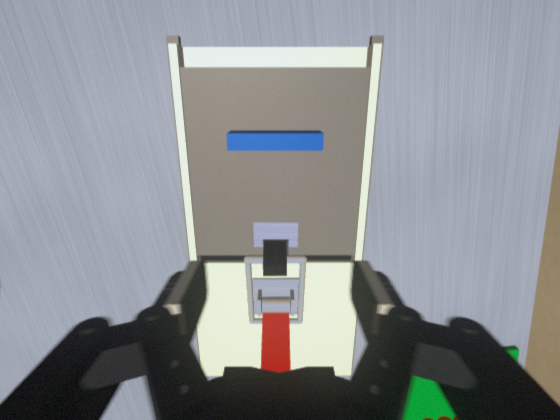

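View pics/d_sz.png

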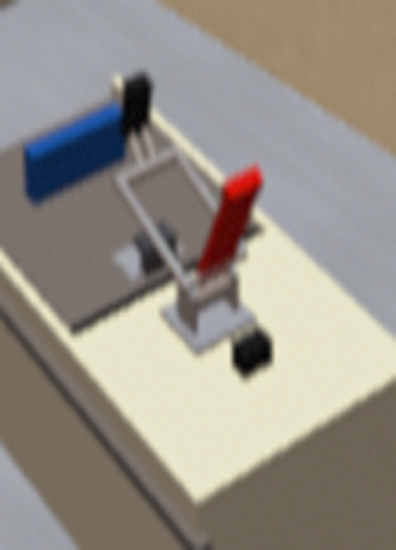

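The lid is shut: the ridge moved 39 mm and the yellow gap is gone. The loop and lever are where they were fitted. Now going over the tab with open jaws.

{"name": "send_rows", "arguments": {
  "steps": [
    [[0,-0.004,-0.022,0,0],[0,-0.008,-0.045,0,0],[0,-0.008,-0.045,-0.04,0],[0,-0.008,-0.045,-0.07,0],[0,-0.008,-0.045,-0.095,0],[0,-0.008,-0.045,-0.11,0],[0,-0.008,-0.045,-0.12,0],[0,-0.008,-0.045,-0.12,0]]
  ]
}}

```text
t: 7.58
tcp_pos: [0.5711, 0.0568, 0.181]
tool_rot: [0.047, 0.706, -0.047, 0.705]
force: [0.2, -0.8, -0.1]
finger_gap: 1.003
```

Run:
```python
from h import *
s=manip.sense(); im=manip.snapshot('wrist'); im2=manip.snapshot('side')
print(s['t'],s['tcp_pos'],s['force'],s['finger_gap'])
cv2.imwrite('pics/e.png',np.hstack([cv2.resize(im,(400,300)),cv2.resize(im2[140:260,240:390],(375,300))])[:,:,::-1])
```

```text
7.575 [0.57107767 0.05681111 0.1810126 ] [ 0.21603307 -0.75737029 -0.13085174] 1.0032773076093904
```

View pics/e.png

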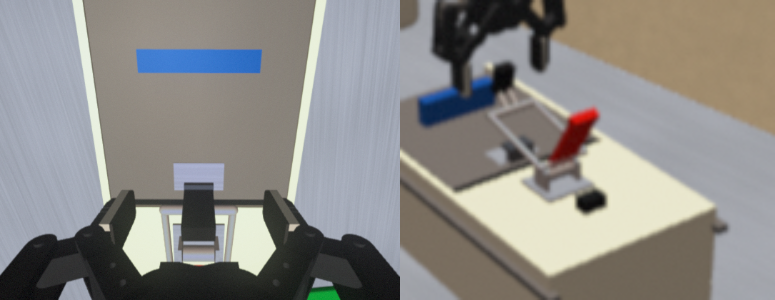

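The tab (column 199) stands midway between the pads. Closing gently.

{"name": "send_rows", "arguments": {
  "steps": [
    [[0.4,0,-0.001,0,0],[0.8,0,-0.001,0,0],[1,0,-0.001,0,0],[1,0,-0.001,0,0],[1,0,-0.001,0,0],[1,0,-0.001,0,0]]
  ],
  "grip_force": 25
}}

```text
t: 8.43
tcp_pos: [0.5707, 0.0556, 0.1814]
tool_rot: [0.047, 0.706, -0.047, 0.705]
force: [-2.3, 1.7, 1.8]
finger_gap: 0.229
```

Run:
```python
from h import *
s=manip.sense(); im=manip.snapshot('wrist'); im2=manip.snapshot('side')
print(s['t'],s['tcp_pos'],s['force'],s['finger_gap'],s['finger_gap']*85)
cv2.imwrite('pics/f.png',np.hstack([cv2.resize(im,(400,300)),cv2.resize(im2[140:260,240:390],(375,300))])[:,:,::-1])
```

```text
8.425 [0.57066529 0.05559366 0.181356  ] [-2.2874503   1.72307572  1.80073708] 0.22872363347070696 19.44150884501009
```

View pics/f.png

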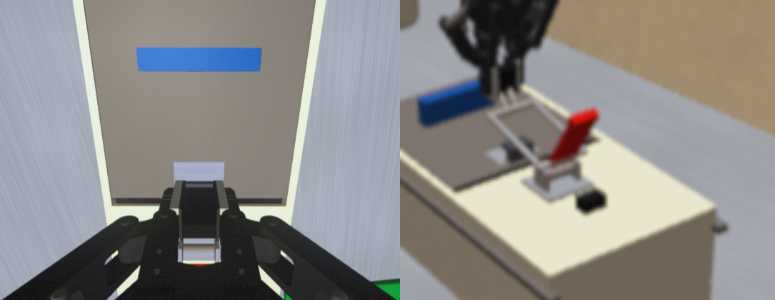

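```bash
cat > ik.py <<'E'
import numpy as np
from scipy.optimize import brentq
bx=np.array([np.cos(1.437),np.sin(1.437)])
def frombar(b,lo=0.2,hi=2.4):
    # lever angle so that |bar-hinge|=.09 (elbow: smallest root), then grip
    f=lambda th:np.hypot(b[0]+.075+.02*np.cos(th),b[1]-.016-.02*np.sin(th))-.09
    ths=np.linspace(lo,hi,400); v=[f(t) for t in ths]
    roots=[brentq(f,ths[i],ths[i+1]) for i in range(399) if v[i]*v[i+1]<0]
    out=[]
    for th in roots:
        h=np.array([-.075-.02*np.cos(th),.016+.02*np.sin(th)]); u=(np.array(b)-h)/.09; n=np.array([-u[1],u[0]])
        out.append((th,np.arctan2(u[1],u[0]),h+.112*u+.03*n))
    return out
E
python3 - <<'E'
from ik import *
g0=None
for b in [(.0028,.0471),(.006,.044),(.010,.040),(.014,.034),(.0145,.028),(.0145,.022),(.0145,.016),(.0145,.010),(.0145,.006),(.0145,.004),(.01,.004),(.005,.004),(0,.004),(-.003,.004)]:
    for th,ph,g in frombar(b):
        if g0 is None: g0=g
        d=(g-g0)*1000; w=bx*d[0]
        print(b,round(th,3),round(ph,3),'grip rel bin',d.round(1),'world shift',w.round(1),d[1].round(1))
E
```

```text
(0.0028, 0.0471) 0.986 0.161 grip rel bin [0. 0.] world shift [0. 0.] 0.0
(0.006, 0.044) 1.134 0.11 grip rel bin [ 4.9 -4. ] world shift [0.6 4.8] -4.0
(0.01, 0.04) 1.324 0.051 grip rel bin [10.7 -9.2] world shift [ 1.4 10.6] -9.2
(0.014, 0.034) 1.522 -0.022 grip rel bin [ 16.9 -16.7] world shift [ 2.3 16.8] -16.7
(0.0145, 0.028) 1.564 -0.089 grip rel bin [ 19.4 -24.3] world shift [ 2.6 19.2] -24.3
(0.0145, 0.022) 1.601 -0.156 grip rel bin [ 21.2 -32. ] world shift [ 2.8 21. ] -32.0
(0.0145, 0.016) 1.658 -0.223 grip rel bin [ 22.9 -39.9] world shift [ 3.1 22.7] -39.9
(0.0145, 0.01) 1.734 -0.29 grip rel bin [ 24.5 -47.8] world shift [ 3.3 24.2] -47.8
(0.0145, 0.006) 1.796 -0.334 grip rel bin [ 25.4 -53.1] world shift [ 3.4 25.2] -53.1
(0.0145, 0.004) 1.83 -0.356 grip rel bin [ 25.9 -55.8] world shift [ 3.4 25.6] -55.8
(0.01, 0.004) 1.614 -0.363 grip rel bin [ 21.5 -56. ] world shift [ 2.9 21.3] -56.0
(0.005, 0.004) 1.354 -0.358 grip rel bin [ 16.4 -55.8] world shift [ 2.2 16.3] -55.8
(0, 0.004) 1.041 -0.331 grip rel bin [ 10.8 -55. ] world shift [ 1.4 10.8] -55.0
(-0.003, 0.004) 0.788 -0.295 grip rel bin [  7.1 -53.9] world shift [0.9 7. ] -53.9
```

{"name": "send_rows", "arguments": {
  "steps": [
    [[1,0.0005,0.004,-0.003,0],[1,0.001,0.008,-0.006,0],[1,0.0015,0.012,-0.01,0],[1,0.002,0.016,-0.015,0],[1,0.0025,0.0185,-0.02,0],[1,0.0025,0.0195,-0.024,0],[1,0.0025,0.0195,-0.024,0]]
  ]
}}

```text
t: 9.4
tcp_pos: [0.5731, 0.0741, 0.1567]
tool_rot: [0.047, 0.706, -0.048, 0.705]
force: [-2.4, -6.0, -0.3]
finger_gap: 0.226
```

```bash
cat > look.py <<'E'
from h import *
import sys
s=manip.sense(); im=manip.snapshot('wrist'); im2=manip.snapshot('side')
print(s['t'],s['tcp_pos'].round(4),s['force'].round(1),s['finger_gap'])
cv2.imwrite(f'pics/{sys.argv[1]}_w.png',im[:,:,::-1]);cv2.imwrite(f'pics/{sys.argv[1]}_s.png',im2[:,:,::-1])
cv2.imwrite(f'pics/{sys.argv[1]}.png',np.hstack([cv2.resize(im[200:400,180:380],(380,380),interpolation=2),cv2.resize(im2[155:245,255:350],(400,380),interpolation=2)])[:,:,::-1])
E
python3 look.py g
```

```text
9.4 [0.5731 0.0741 0.1567] [-2.4 -6.  -0.3] 0.22594296454949117
```

View pics/g.png

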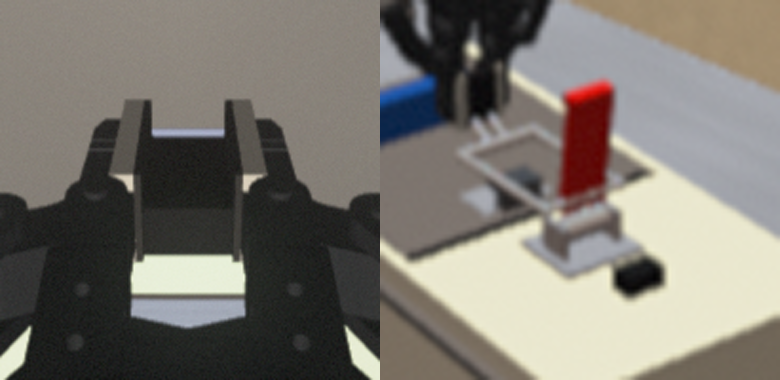

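{"name": "send_rows", "arguments": {
  "steps": [
    [[1,0,0.001,-0.004,0],[1,0,0.002,-0.008,0],[1,0,0.003,-0.012,0],[1,0.0005,0.004,-0.016,0],[1,0.0005,0.004,-0.016,0]]
  ]
}}

```text
t: 10.12
tcp_pos: [0.5739, 0.0794, 0.1409]
tool_rot: [0.048, 0.706, -0.047, 0.705]
force: [-1.9, -1.9, 0.8]
finger_gap: 0.226
```

```bash
python3 look.py h2
```

```text
10.125 [0.5739 0.0794 0.1409] [-1.9 -1.9  0.8] 0.22558534555250365
```

View pics/h2.png

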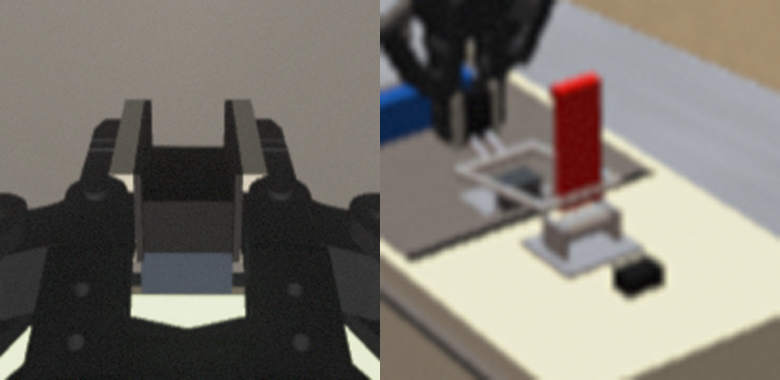

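Run:
```python
from h import *
cs=cam('side'); O=np.array([.5687,.0358,.12]); bx=np.array([np.cos(1.437),np.sin(1.437),0]); by=np.array([-bx[1],bx[0],0])
im=cv2.imread('pics/h2_s.png'); cv2.imwrite('pics/h2z.png',cv2.resize(im[175:225,260:330],None,fx=10,fy=10,interpolation=2))
p=onplane(cs,(282.8,192.2),O,by); print('bar',(p-O)@bx,p[2]-.12)
t=np.array([.5739,.0794,.1409+.019]); print('grip',(t-O)@bx,t[2]-.12,(t-O)@by)
from ik import frombar
print(frombar((.0145,.016)), frombar((.018,.016)))
for n,q in [('seat',(0,.004)),('liptop+',(.005,.016)),('post',(-.014,.016)),('bar',(.0145,.016))]: print(n,(proj(cs,O+bx*q[0]+[0,0,q[1]])-[260,175])*10)
```

```text
bar 0.013300174724513088 0.019075084273608822
grip 0.04390399702221921 0.03989999999999999 0.0006626050656057075
[(1.6575671825697056, np.float64(-0.2232356843403638), array([0.04259568, 0.04038509]))] [(1.8287552347732865, np.float64(-0.21655819316644875), array([0.04593223, 0.04057215]))]
seat [257.94546471 242.45181848]
liptop+ [246.18268767 194.655882  ]
post [287.80850979 223.26183098]
bar [225.68155258 180.56716508]
```

View pics/h2z.png

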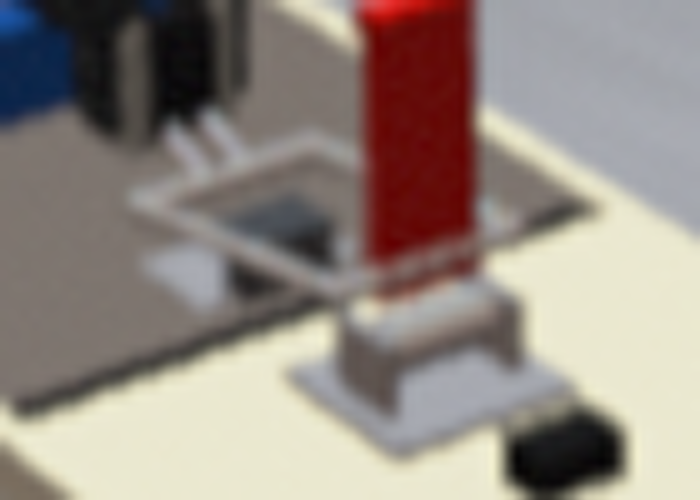

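The bar lies beyond the lip's edge at about x=14, z=17–19 mm, so it is clear. Lowering further.

{"name": "send_rows", "arguments": {
  "steps": [
    [[1,0,0.001,-0.004,0],[1,0,0.002,-0.008,0],[1,0,0.0025,-0.012,0],[1,0,0.0025,-0.012,0]]
  ]
}}

```text
t: 10.72
tcp_pos: [0.5741, 0.0817, 0.1289]
tool_rot: [0.048, 0.706, -0.047, 0.706]
force: [-2.5, -0.6, 1.8]
finger_gap: 0.229
```

{"name": "send_rows", "arguments": {
  "steps": [
    [[1,0,0.0005,-0.002,0],[1,0,0.0005,-0.002,0]]
  ]
}}

```text
t: 10.98
tcp_pos: [0.5742, 0.0819, 0.1273]
tool_rot: [0.047, 0.705, -0.047, 0.706]
force: [-2.0, -1.3, 2.3]
finger_gap: 0.227
```

{"name": "send_rows", "arguments": {
  "steps": [
    [[1,0,0,-0.001,0],[1,0,0,-0.002,0],[1,0,0,-0.002,0]]
  ]
}}

```text
t: 11.35
tcp_pos: [0.5742, 0.0821, 0.1253]
tool_rot: [0.047, 0.705, -0.047, 0.706]
force: [-2.5, -0.1, 2.7]
finger_gap: 0.23
```

```bash
python3 look.py i
python3 - <<'E'
import cv2
im=cv2.imread('pics/i_s.png'); cv2.imwrite('pics/i_z.png',cv2.resize(im[175:225,260:330],None,fx=10,fy=10,interpolation=2))
E
```

```text
11.35 [0.5742 0.0821 0.1253] [-2.5 -0.1  2.7] 0.22973624313910812
```

View pics/i_z.png

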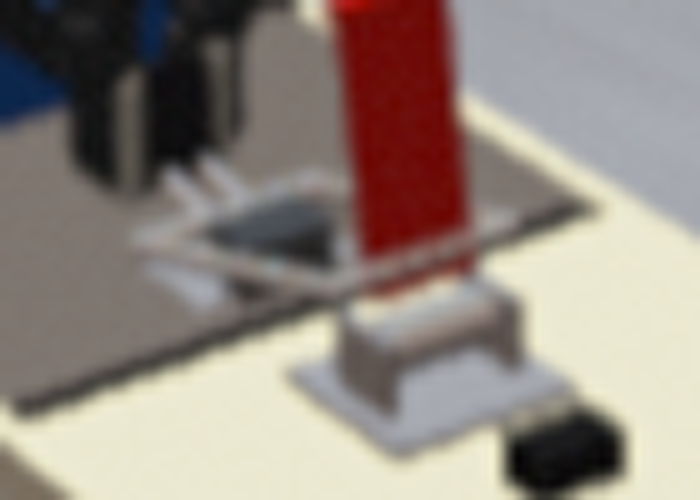

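View pics/i.png

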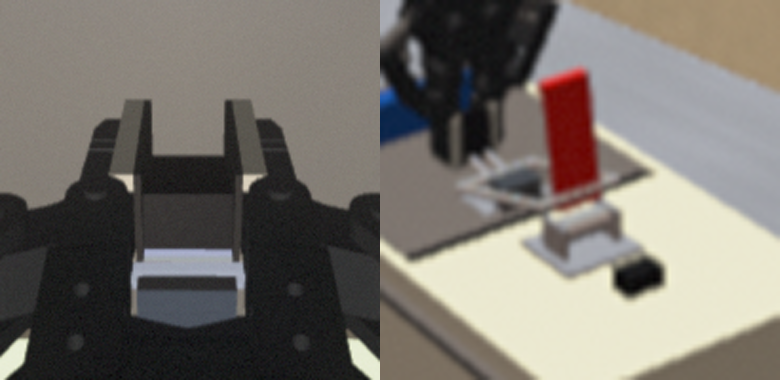

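{"name": "send_rows", "arguments": {
  "steps": [
    [[1,0,0.0005,-0.001,0],[1,0,0.0005,-0.002,0],[1,0,0.0005,-0.002,0]]
  ]
}}

```text
t: 11.82
tcp_pos: [0.5742, 0.0823, 0.1232]
tool_rot: [0.047, 0.705, -0.047, 0.706]
force: [-1.7, -1.1, 2.0]
finger_gap: 0.225
```

{"name": "send_rows", "arguments": {
  "steps": [
    [[1,0,0.0,-0.001,0],[1,0,0.0,-0.001,0]]
  ]
}}

```text
t: 12.08
tcp_pos: [0.5742, 0.0824, 0.1223]
tool_rot: [0.047, 0.705, -0.047, 0.706]
force: [-0.4, -0.2, 2.5]
finger_gap: 0.223
```

{"name": "send_rows", "arguments": {
  "steps": [
    [[1,0,0.0,-0.001,0],[1,0,0.0,-0.001,0]]
  ]
}}

```text
t: 12.32
tcp_pos: [0.5742, 0.0825, 0.1212]
tool_rot: [0.047, 0.705, -0.047, 0.706]
force: [0.1, -1.1, 2.9]
finger_gap: 0.224
```

```bash
python3 look.py j
python3 - <<'E'
import cv2,numpy as np
im=cv2.imread('pics/j_s.png'); a=cv2.resize(im[175:225,260:315],None,fx=7,fy=7,interpolation=2)
w=cv2.imread('pics/j_w.png')[250:380,220:340]; w=cv2.resize(w,(360,350),interpolation=2)
cv2.imwrite('pics/j_z.png',np.hstack([a,w]))
E
```

```text
12.325 [0.5742 0.0825 0.1212] [ 0.1 -1.1  2.9] 0.224497688556474
```

View pics/j_z.png

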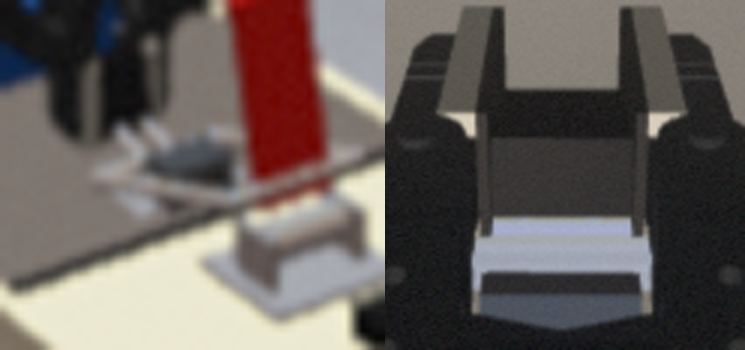

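Run:
```python
from h import *
cs=cam('side'); O=np.array([.5687,.0358,.12]); bx=np.array([np.cos(1.437),np.sin(1.437),0]); by=np.array([-bx[1],bx[0],0])
def f(u,v,c=cs): p=onplane(c,(u,v),O,by); return ((p-O)@bx*1e3).round(1),((p[2]-.12)*1e3).round(1)
print('bar side',f(282.1,197.))
c=cam('wrist')
r=lambda y:250+y*130/350
for n,y in [('bar far edge',237),('bar near edge',272),('lip top edge front',292),('baseplate far',218)]:
    print(n,[ ((onz(c,(279,r(y)),.12+z/1e3)-O)@bx*1e3).round(1) for z in (0,4,8,10.5,16)])
print(frombar:=None)
from ik import frombar
for b in [(.0145,.004),(.0145,.008),(.012,.004),(.016,.004)]: print(b,frombar(b))
t=np.array([.5742,.0825,.1402]); print('grip',(t-O)@bx,t[2]-.12)
```

```text
bar side (np.float64(17.2), np.float64(3.0))
bar far edge [np.float64(2.9), np.float64(6.4), np.float64(9.9), np.float64(12.1), np.float64(17.0)]
bar near edge [np.float64(-6.3), np.float64(-2.5), np.float64(1.3), np.float64(3.6), np.float64(8.8)]
lip top edge front [np.float64(-11.7), np.float64(-7.8), np.float64(-3.8), np.float64(-1.4), np.float64(4.0)]
baseplate far [np.float64(7.8), np.float64(11.1), np.float64(14.5), np.float64(16.7), np.float64(21.3)]
None
(0.0145, 0.004) [(1.8301736498898762, np.float64(-0.3555672540889205), array([0.04556755, 0.02446479]))]
(0.0145, 0.008) [(1.7642579233829538, np.float64(-0.31200291512377704), array([0.04464682, 0.02979838]))]
(0.012, 0.004) [(1.7115631057240888, np.float64(-0.36115770598341534), array([0.04318147, 0.02429079]))]
(0.016, 0.004) [(1.9006806618818517, np.float64(-0.350719175755509), array([0.04696797, 0.02461516]))]
grip 0.04701631037983249 0.020199999999999996
```

{"name": "send_rows", "arguments": {
  "steps": [
    [[1,0,0.0,-0.001,0],[1,0,0.0,-0.001,0]]
  ]
}}

```text
t: 12.68
tcp_pos: [0.5742, 0.0825, 0.1203]
tool_rot: [0.047, 0.705, -0.047, 0.706]
force: [-1.4, -0.3, 1.3]
finger_gap: 0.23
```

{"name": "send_rows", "arguments": {
  "steps": [
    [[1,0,0.0,-0.001,0],[1,0,0.0,-0.001,0]]
  ]
}}

```text
t: 12.92
tcp_pos: [0.5742, 0.0825, 0.1203]
tool_rot: [0.047, 0.705, -0.047, 0.706]
force: [-2.3, 0.1, 8.2]
finger_gap: 0.227
```

Contact at 8 N, so the bar is down on the lid. Easing off slightly and drawing it back under the lip.

{"name": "send_rows", "arguments": {
  "steps": [
    [[1,0,0,0.001,0],[1,-0.0005,-0.003,0.001,0],[1,-0.0008,-0.006,0.001,0],[1,-0.0012,-0.009,0.001,0],[1,-0.0016,-0.0115,0.0015,0],[1,-0.0016,-0.0115,0.0015,0]]
  ]
}}

```text
t: 13.68
tcp_pos: [0.5727, 0.0722, 0.1204]
tool_rot: [0.048, 0.705, -0.047, 0.706]
force: [0.5, 5.5, -1.3]
finger_gap: 0.228
```

```bash
cat > zz.py <<'E'
import cv2,numpy as np,sys
n=sys.argv[1]
im=cv2.imread(f'pics/{n}_s.png'); a=cv2.resize(im[170:225,260:315],None,fx=7,fy=7,interpolation=2)
w=cv2.imread(f'pics/{n}_w.png')[250:380,220:340]; w=cv2.resize(w,(385,385),interpolation=2)
cv2.imwrite(f'pics/{n}_z.png',np.hstack([a,w]))
E
python3 look.py k; python3 zz.py k
```

```text
13.675 [0.5727 0.0722 0.1204] [ 0.5  5.5 -1.3] 0.22772124729190296
```

View pics/k_z.png

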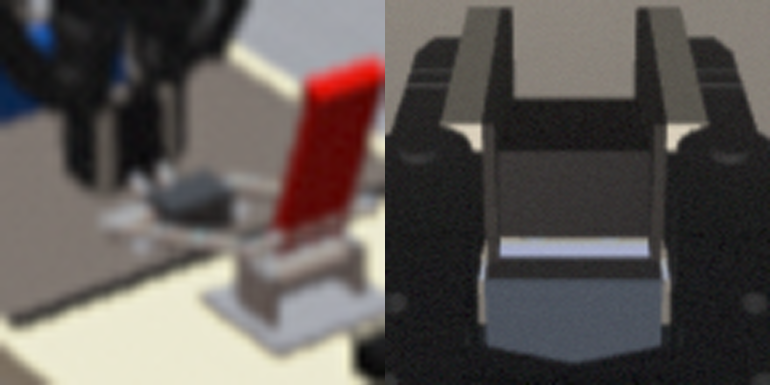

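The bar is now partly hidden under the lip. Pulling back a little more until the post resists.

{"name": "send_rows", "arguments": {
  "steps": [
    [[1,-0.0002,-0.0015,0,0],[1,-0.0004,-0.003,0,0],[1,-0.0004,-0.003,0,0]]
  ]
}}

```text
t: 14.15
tcp_pos: [0.5723, 0.0694, 0.1203]
tool_rot: [0.049, 0.705, -0.047, 0.706]
force: [1.3, 5.9, -0.7]
finger_gap: 0.228
```

{"name": "send_rows", "arguments": {
  "steps": [
    [[1,-0.0002,-0.0015,0,0],[1,-0.0004,-0.003,0,0],[1,-0.0004,-0.003,0,0]]
  ]
}}

```text
t: 14.52
tcp_pos: [0.5719, 0.0674, 0.1204]
tool_rot: [0.05, 0.705, -0.046, 0.706]
force: [1.8, 10.1, -1.4]
finger_gap: 0.232
```

```bash
python3 look.py l; python3 zz.py l
```

```text
14.525 [0.5719 0.0674 0.1204] [ 1.8 10.1 -1.4] 0.23191631046800348
```

View pics/l_z.png

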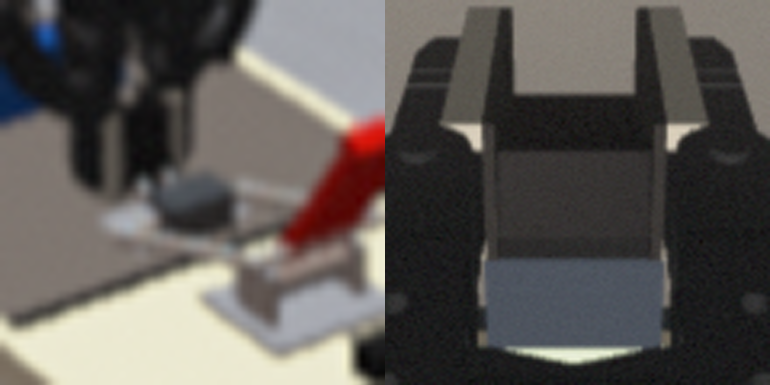

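Hooked: the hook covers the bar, and the resistance is 10 N. Relax by 1 mm, open and lift off.

{"name": "send_rows", "arguments": {
  "steps": [
    [[0.85,0,0.001,0,0],[0.5,0,0.001,0,0],[0,0,0.001,0,0],[0,0,0.001,0,0],[0,0,0.001,0,0],[0,0,0.001,0.01,0],[0,0,0.001,0.03,0],[0,0,0.001,0.06,0]]
  ]
}}

```text
t: 15.62
tcp_pos: [0.5711, 0.0659, 0.1813]
tool_rot: [0.047, 0.706, -0.047, 0.705]
force: [0.1, 0.1, -0.0]
finger_gap: 0.998
```

{"name": "send_rows", "arguments": {
  "steps": [
    [[0,0,0,0.05,0],[0,0,0,0.1,0],[0.5,0.002,0.02,0.12,0],[1,0.004,0.03,0.12,0],[1,0.004,0.03,0.12,0]]
  ]
}}

```text
t: 16.25
tcp_pos: [0.5748, 0.0964, 0.2998]
tool_rot: [0.047, 0.706, -0.047, 0.705]
force: [-0.4, 0.2, -0.8]
finger_gap: 0.373
```

```bash
python3 look.py m
python3 - <<'E'
from h import *
import pickle; pickle.dump(cam('wrist'),open('m.pkl','wb'))
im=cv2.imread('pics/m_s.png'); a=cv2.resize(im[170:230,255:335],None,fx=9,fy=9,interpolation=2); cv2.imwrite('pics/m_sz.png',a)
E
```

```text
16.25 [0.5748 0.0964 0.2998] [-0.4  0.2 -0.8] 0.37268617870970555
```

View pics/m_sz.png

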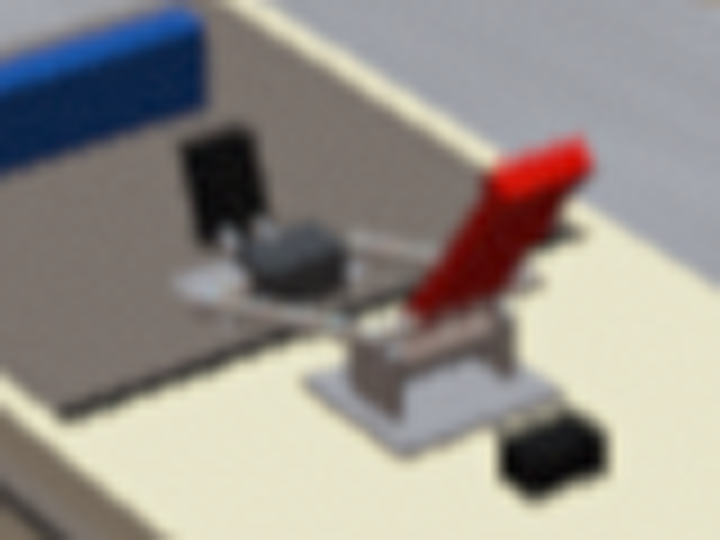

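View pics/m_w.png

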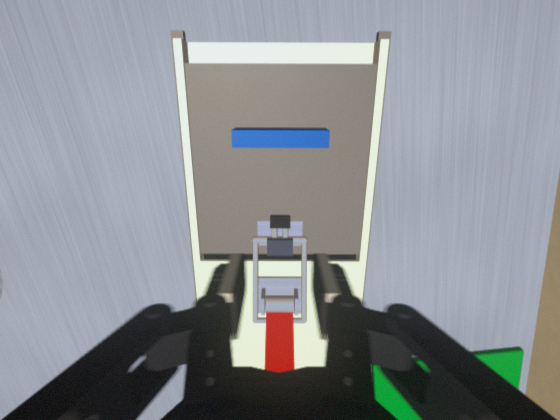

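Run:
```python
from h import *
import pickle
c=pickle.load(open('m.pkl','rb'))
im=cv2.imread('pics/m_w.png')
cv2.imwrite('pics/m_wz.png',cv2.resize(im[205:330,240:320],(640,800),interpolation=2)[:600])
st,ce,m=max(blobs(im[:,:,::-1].copy(),(100,120,60),(130,255,255)),key=lambda b:b[0][4]); r=cv2.minAreaRect(cv2.findContours(m,0,1)[0][0]); H=np.mean([onz(c,p,.15) for p in cv2.boxPoints(r)],0); print('handle',H)
bx=np.array([np.cos(1.437),np.sin(1.437),0]); K=H-.113*bx; K[2]=.12; O=np.array([.5687,.0358,.12]); print('lid x',(K-O)@bx)
for x,z in [(0,4),(5,4),(9,4),(9,8),(12,4),(5,16),(-14,16)]: print((x,z),((proj(c,K+bx*x/1e3+[0,0,z/1e3])-[240,205])*[8,6.4]).round(1))
```

```text
handle [0.58328551 0.14590394 0.15      ]
lid x -0.0019344287663766349
(0, 4) [322.7 216. ]
(5, 4) [322.7 189.6]
(9, 4) [322.7 168.3]
(9, 8) [322.8 177.5]
(12, 4) [322.7 152.2]
(5, 16) [322.8 218.7]
(-14, 16) [322.7 320.6]
```

View pics/m_wz.png

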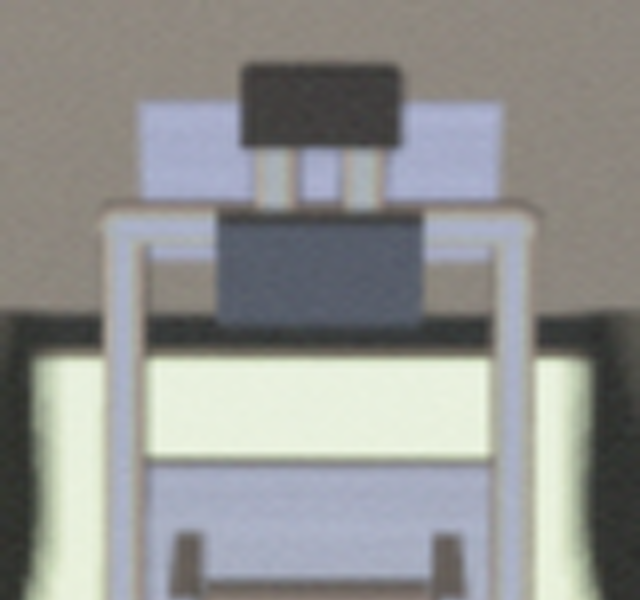

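The bar's row matches the predicted seat position: row 225 against 216 at 6.4 px per image pixel, with the hook covering it. Planning the lever press.

Run:
```python
from h import *
from ik import frombar
cs=cam('side'); O=np.array([.5687,.0358,.12]); bx=np.array([np.cos(1.437),np.sin(1.437),0])
print('theta by bar',[frombar((x,.004))[0][0] for x in (-.003,-.002,-.001,0)])
for th in (.7,.8,.87,.95,1.05):
    q=np.array([-.075-.091*np.cos(th)+.005*np.sin(th),.016+.091*np.sin(th)+.005*np.cos(th)]); print(th,((proj(cs,O+bx*q[0]+[0,0,q[1]])-[255,170])*9).round())
r=.076
for th in (.87,.7,.55,.4,.3,.2,.12,.06,.02,0):
    p=np.array([-.075-r*np.cos(th)+.0055*np.sin(th)+.011,.016+r*np.sin(th)+.0055*np.cos(th)]); w=O+bx*p[0]+[0,0,p[1]]; print(th,p.round(4),w.round(4))
```

```text
theta by bar [0.7876801161183389, 0.8817650466858022, 0.9650265900449544, 1.0406886460552942]
0.7 [579. 228.]
0.8 [564. 197.]
0.87 [553. 176.]
0.95 [539. 153.]
1.05 [521. 127.]
0.87 [-0.1088  0.0776] [ 0.5542 -0.072   0.1976]
0.7 [-0.1186  0.0692] [ 0.5529 -0.0817  0.1892]
0.55 [-0.1259  0.0604] [ 0.5519 -0.089   0.1804]
0.4 [-0.1319  0.0507] [ 0.5511 -0.0949  0.1707]
0.3 [-0.135   0.0437] [ 0.5507 -0.098   0.1637]
0.2 [-0.1374  0.0365] [ 0.5504 -0.1004  0.1565]
0.12 [-0.1388  0.0306] [ 0.5502 -0.1018  0.1506]
0.06 [-0.1395  0.026 ] [ 0.5501 -0.1025  0.146 ]
0.02 [-0.1399  0.023 ] [ 0.55   -0.1028  0.143 ]
0 [-0.14    0.0215] [ 0.55   -0.1029  0.1415]
```

{"name": "send_rows", "arguments": {
  "steps": [
    [[1,-0.007,-0.06,0,0],[1,-0.014,-0.12,0,0],[1,-0.021,-0.168,-0.03,0],[1,-0.021,-0.168,-0.06,0],[1,-0.021,-0.168,-0.085,0],[1,-0.021,-0.168,-0.085,0]]
  ]
}}

```text
t: 17.1
tcp_pos: [0.5523, -0.0722, 0.2128]
tool_rot: [0.048, 0.708, -0.047, 0.703]
force: [-0.3, 0.2, 1.0]
finger_gap: 0.003
```

```bash
python3 look.py n
python3 - <<'E'
import cv2,numpy as np
a=cv2.imread('pics/n_s.png')[140:260,250:400]; b=cv2.imread('pics/n_w.png')
cv2.imwrite('pics/n_z.png',np.hstack([cv2.resize(a,(400,320),interpolation=2),cv2.resize(b,(400,320))]))
E
```

```text
17.1 [ 0.5523 -0.0722  0.2128] [-0.3  0.2  1. ] 0.0034335899067554393
```

View pics/n_z.png

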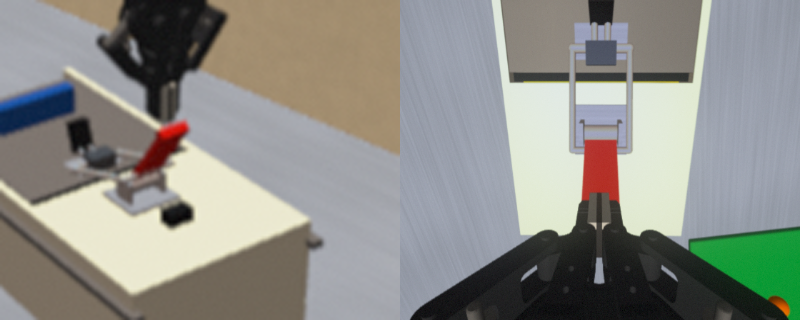

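{"name": "send_rows", "arguments": {
  "steps": [
    [[1,0,0,-0.01,0],[1,0,-0.001,-0.016,0],[1,-0.001,-0.006,-0.02,0],[1,-0.0015,-0.01,-0.024,0],[1,-0.002,-0.0135,-0.028,0],[1,-0.002,-0.017,-0.0325,0],[1,-0.002,-0.017,-0.0325,0]]
  ]
}}

```text
t: 18.08
tcp_pos: [0.5522, -0.0895, 0.1828]
tool_rot: [0.048, 0.706, -0.048, 0.705]
force: [-0.7, 0.3, 1.2]
finger_gap: 0.001
```

{"name": "send_rows", "arguments": {
  "steps": [
    [[1,-0.0003,-0.002,-0.003,0],[1,-0.0006,-0.004,-0.006,0],[1,-0.0008,-0.006,-0.0095,0],[1,-0.0008,-0.006,-0.0095,0]]
  ]
}}

```text
t: 18.58
tcp_pos: [0.5517, -0.0951, 0.1733]
tool_rot: [0.048, 0.706, -0.047, 0.705]
force: [-0.1, 0.2, 0.0]
finger_gap: -0.004
```

```bash
python3 look.py o
python3 - <<'E'
import cv2,numpy as np
a=cv2.imread('pics/o_s.png')[140:260,250:400]; b=cv2.imread('pics/o_w.png')
cv2.imwrite('pics/o_z.png',np.hstack([cv2.resize(a,(400,320),interpolation=2),cv2.resize(b,(400,320))]))
E
```

```text
18.575 [ 0.5517 -0.0951  0.1733] [-0.1  0.2  0. ] -0.0040058727329150045
```

View pics/o_z.png

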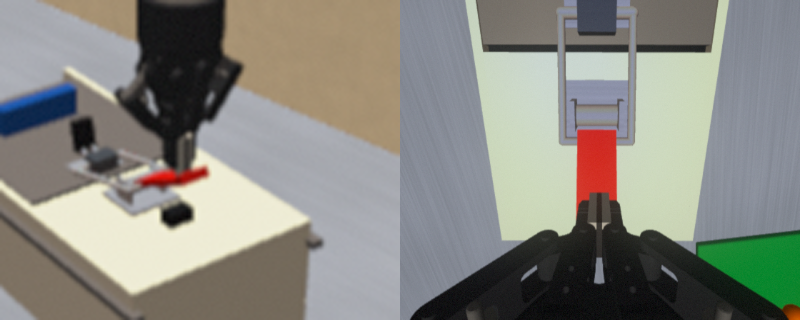

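The lever follows and is now around 0.45 rad. Continuing.

{"name": "send_rows", "arguments": {
  "steps": [
    [[1,-0.0002,-0.001,-0.003,0],[1,-0.0003,-0.002,-0.006,0],[1,-0.0005,-0.003,-0.009,0],[1,-0.0006,-0.004,-0.012,0],[1,-0.0006,-0.004,-0.012,0]]
  ]
}}

```text
t: 19.3
tcp_pos: [0.5511, -0.099, 0.1614]
tool_rot: [0.048, 0.706, -0.047, 0.705]
force: [-0.1, 0.1, -0.9]
finger_gap: -0.001
```

{"name": "send_rows", "arguments": {
  "steps": [
    [[1,-0.0002,-0.001,-0.003,0],[1,-0.0002,-0.0015,-0.006,0],[1,-0.0002,-0.0015,-0.006,0]]
  ]
}}

```text
t: 19.68
tcp_pos: [0.5508, -0.1005, 0.1554]
tool_rot: [0.048, 0.706, -0.047, 0.705]
force: [1.2, -0.4, 0.3]
finger_gap: 0.002
```

{"name": "send_rows", "arguments": {
  "steps": [
    [[1,0,-0.0005,-0.002,0],[1,-0.0002,-0.001,-0.004,0],[1,-0.0002,-0.001,-0.004,0]]
  ]
}}

```text
t: 20.05
tcp_pos: [0.5508, -0.1015, 0.1516]
tool_rot: [0.047, 0.706, -0.047, 0.705]
force: [0.3, 0.2, -0.0]
finger_gap: -0.003
```

No reaction force, though about 4 N was expected. Looking before going on.

```bash
python3 look.py p
python3 - <<'E'
import cv2,numpy as np
a=cv2.imread('pics/p_s.png')[165:245,255:355]; b=cv2.imread('pics/p_w.png')[0:240,190:370]
cv2.imwrite('pics/p_z.png',np.hstack([cv2.resize(a,(450,400),interpolation=2),cv2.resize(b,(300,400))]))
E
```

```text
20.05 [ 0.5508 -0.1015  0.1516] [ 0.3  0.2 -0. ] -0.0032464880423266665
```

View pics/p_z.png

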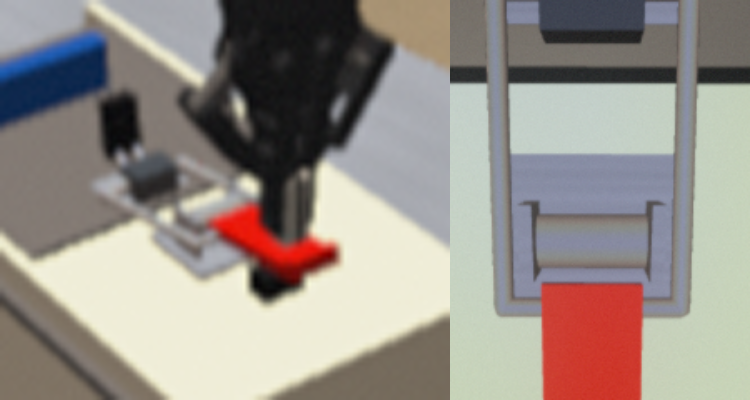

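{"name": "send_rows", "arguments": {
  "steps": [
    [[1,0,-0.0003,-0.002,0],[1,0,-0.0005,-0.004,0],[1,0,-0.0005,-0.004,0]]
  ]
}}

```text
t: 20.52
tcp_pos: [0.5508, -0.102, 0.1476]
tool_rot: [0.047, 0.706, -0.047, 0.705]
force: [0.0, 0.5, 0.4]
finger_gap: -0.001
```

{"name": "send_rows", "arguments": {
  "steps": [
    [[1,0,-0.0003,-0.002,0],[1,0,-0.0005,-0.003,0],[1,0,-0.0005,-0.003,0]]
  ]
}}

```text
t: 20.9
tcp_pos: [0.5508, -0.1025, 0.1447]
tool_rot: [0.047, 0.706, -0.047, 0.705]
force: [0.3, -0.1, 0.4]
finger_gap: 0.001
```

{"name": "send_rows", "arguments": {
  "steps": [
    [[1,0,0,-0.001,0],[1,0,0,-0.002,0],[1,0,0,-0.002,0]]
  ]
}}

```text
t: 21.28
tcp_pos: [0.5508, -0.1025, 0.1427]
tool_rot: [0.047, 0.706, -0.047, 0.705]
force: [0.1, 0.3, 0.1]
finger_gap: -0.0
```

{"name": "send_rows", "arguments": {
  "steps": [
    [[1,0,0,-0.001,0],[1,0,0,-0.001,0]]
  ]
}}

```text
t: 21.52
tcp_pos: [0.5508, -0.1025, 0.1417]
tool_rot: [0.047, 0.706, -0.047, 0.706]
force: [0.3, -0.3, -0.1]
finger_gap: -0.003
```

{"name": "send_rows", "arguments": {
  "steps": [
    [[1,0,0,-0.001,0],[1,0,0,-0.001,0]]
  ]
}}

```text
t: 21.78
tcp_pos: [0.5509, -0.1025, 0.1416]
tool_rot: [0.047, 0.705, -0.047, 0.706]
force: [-2.8, 0.3, 4.6]
finger_gap: -0.0
```

```bash
python3 look.py q
python3 - <<'E'
import cv2,numpy as np
a=cv2.imread('pics/q_s.png')[165:245,255:355]; b=cv2.imread('pics/q_w.png')[0:240,190:370]
cv2.imwrite('pics/q_z.png',np.hstack([cv2.resize(a,(450,400),interpolation=2),cv2.resize(b,(300,400))]))
E
```

```text
21.775 [ 0.5509 -0.1025  0.1416] [-2.8  0.3  4.6] -0.0003063117255525649
```

View pics/q_z.png

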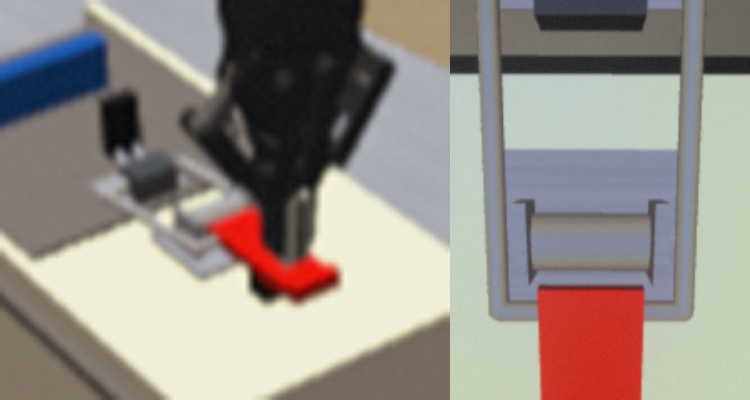

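Contact at z=0.1416, where I had predicted 0.1415 for the lever lying flat. Lifting off and checking.

{"name": "send_rows", "arguments": {
  "steps": [
    [[1,0,0,0.01,0],[1,0,0,0.03,0],[1,0,0,0.08,0],[1,0.005,0.05,0.13,0],[1,0.013,0.1,0.15,0],[1,0.02,0.15,0.15,0],[1,0.026,0.2,0.15,0],[1,0.026,0.2,0.15,0]]
  ]
}}

```text
t: 22.88
tcp_pos: [0.5766, 0.1008, 0.2913]
tool_rot: [0.046, 0.705, -0.045, 0.706]
force: [0.0, -0.5, -0.2]
finger_gap: 0.0
```

```bash
python3 look.py r
python3 - <<'E'
from h import *
c=cam('wrist'); im=cv2.imread('pics/r_w.png'); top=manip.snapshot('top'); cv2.imwrite('pics/r_t.png',top[:,:,::-1])
a=cv2.imread('pics/r_s.png')[165:245,255:355]; b=im[190:350,215:345]
cv2.imwrite('pics/r_z.png',np.hstack([cv2.resize(a,(400,400),interpolation=2),cv2.resize(b,(390,400),interpolation=2)]))
st,ce,m=max(blobs(im[:,:,::-1].copy(),(100,120,60),(130,255,255)),key=lambda b:b[0][4]); r=cv2.minAreaRect(cv2.findContours(m,0,1)[0][0]); H=np.mean([onz(c,p,.15) for p in cv2.boxPoints(r)],0)
bx=np.array([np.cos(1.437),np.sin(1.437),0]); K=H-.113*bx; K[2]=.12; O=np.array([.5687,.0358,.12]); print('handle',H.round(4),'lid x',(K-O)@bx)
for x,z in [(0,4),(5,4),(9,4),(5,16),(-14,16)]: print((x,z),((proj(c,K+bx*x/1e3+[0,0,z/1e3])-[215,190])*[3,2.5]+[400,0]).round(1))
old=cv2.imread('pics/a_top.png'); d=np.abs(old.astype(int)-top[:,:,::-1]).max(2)>50
for n,(u,v) in dict(bowl=(124,221),can=(427,184),jar=(426,223)).items(): print(n,d[v-28:v+28,u-28:u+28].sum())
E
```

```text
22.875 [0.5766 0.1008 0.2913] [ 0.  -0.5 -0.2] 7.013743094910874e-05
handle [0.5827 0.1388 0.15  ] lid x -0.009060887781277501
(0, 4) [590.5 149.1]
(5, 4) [590.5 138.7]
(9, 4) [590.5 130.4]
(5, 16) [590.5 151.2]
(-14, 16) [590.4 191.1]
bowl 0
can 0
jar 0
```

View pics/r_z.png

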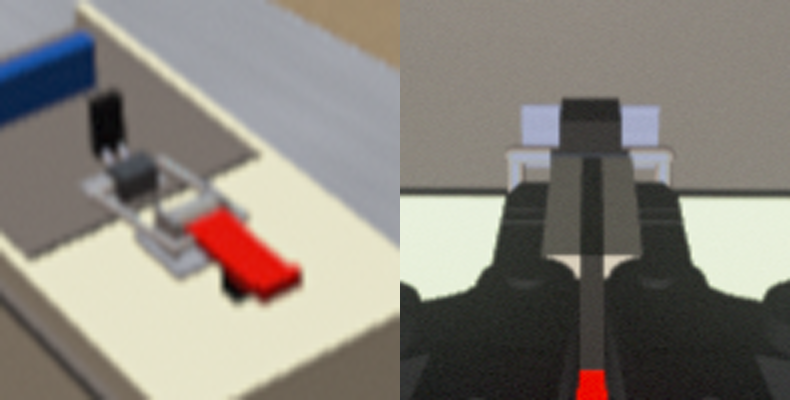

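The lever lies flat and the lid has been drawn in. The arm was still settling for this picture, so I'll look again at rest with the fingers out of the way.

{"name": "send_rows", "arguments": {
  "steps": [
    [[0.5,0.004,0.03,0.01,0],[0,0.006,0.045,0.01,0],[0,0.006,0.045,0.01,0],[0,0.006,0.045,0.01,0],[0,0.006,0.045,0.01,0]]
  ]
}}

```text
t: 23.65
tcp_pos: [0.5827, 0.1415, 0.3005]
tool_rot: [0.048, 0.706, -0.048, 0.705]
force: [0.2, -0.7, 0.6]
finger_gap: 0.998
```

```bash
python3 look.py s
python3 - <<'E'
from h import *
c=cam('wrist'); im=cv2.imread('pics/s_w.png')
cv2.imwrite('pics/s_z.png',cv2.resize(im[230:400,220:345],(580,600),interpolation=2))
st,ce,m=max(blobs(im[:,:,::-1].copy(),(100,120,60),(130,255,255)),key=lambda b:b[0][4]); r=cv2.minAreaRect(cv2.findContours(m,0,1)[0][0]); H=np.mean([onz(c,p,.15) for p in cv2.boxPoints(r)],0)
bx=np.array([np.cos(1.437),np.sin(1.437),0]); K=H-.113*bx; K[2]=.12; O=np.array([.5687,.0358,.12]); print('handle',H.round(4),'lid x',(K-O)@bx)
for x,z in [(0,4),(5,4),(9,4),(5,16),(-14,16)]: print((x,z),((proj(c,K+bx*x/1e3+[0,0,z/1e3])-[220,230])*[4.64,3.53]).round(1))
E
```

```text
23.65 [0.5827 0.1415 0.3005] [ 0.2 -0.7  0.6] 0.9975159153677957
handle [0.5833 0.1452 0.15  ] lid x -0.0026142659108013637
(0, 4) [270.6 160.6]
(5, 4) [270.5 147.3]
(9, 4) [270.5 136.5]
(5, 16) [270.4 166.8]
(-14, 16) [270.6 218.1]
```

View pics/s_z.png

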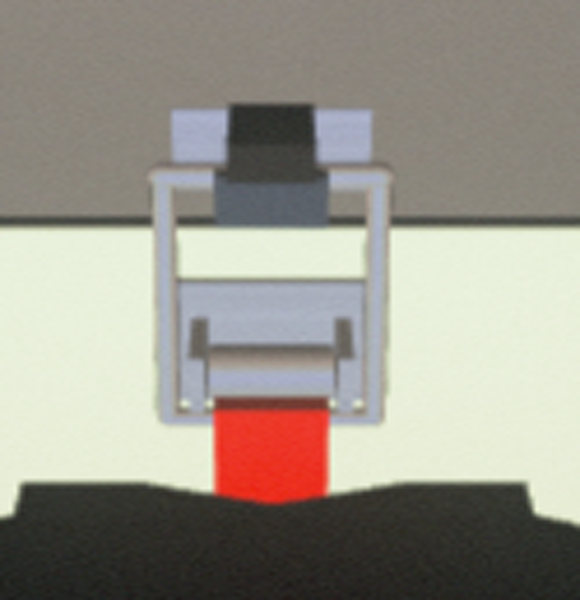

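Run:
```python
from h import *
cs=cam('side'); ct=cam('top'); O=np.array([.5687,.0358,.12]); bx=np.array([np.cos(1.437),np.sin(1.437),0])
pt=lambda x,z:O+bx*x+np.array([0,0,z])
top=manip.snapshot('top'); cv2.imwrite('pics/t_t.png',top[:,:,::-1])
for n in ('m','r','s'):
    im=cv2.imread(f'pics/{n}_s.png')[:,:,::-1].copy()
    for st,ce,m in blobs(im,(100,120,40),(130,255,255),100): print(n,'blue',st,ce.round(2))
    for st,ce,m in blobs(im,(0,180,90),(5,255,255),40): 
        if ce[0]<400: print(n,'red',st,ce.round(2))
for n in ('d','t'):
    im=cv2.imread(f'pics/{n}_t.png')[:,:,::-1].copy(); st,ce,m=max(blobs(im,(100,120,60),(130,255,255)),key=lambda b:b[0][4]); print('top',n,st,ce.round(2),onz(ct,ce,.15).round(4))
for dx in (.001,.005): print('px per',dx,proj(cs,pt(.113-dx,.02))-proj(cs,pt(.113,.02)))
for th in (0,.05,.16):
    for r in (.02,.091): q=(-.075-r*np.cos(th)+.0055*np.sin(th),.016+r*np.sin(th)+.0055*np.cos(th)); print(th,r,proj(cs,pt(*q)).round(1))
```

```text
m blue [248 171  29  19 330] [262.02 180.05]
m red [301 186  19  19  74] [310.47 192.97]
r blue [249 172  29  19 333] [262.96 180.64]
r red [302 207  28  18 220] [315.13 215.6 ]
s blue [249 172  29  19 333] [262.96 180.64]
s red [302 207  28  18 219] [315.22 215.59]Traceback (most recent call last):
  File "<stdin>", line 11, in <module>
ValueError: max() iterable argument is empty
```

The lid moved a further ~4 mm in during latching (side view), and the lever hasn't moved between pictures. The bystanders show no change. Handing in.

```bash
python3 -c "
from station import manip
print(manip.sign_off())"
```

```text
the job is handed in; nothing more can be done
None
```

I handed the job in at about 24 s of the 67 s, with the lid shut, the loop hooked and the lever pressed flat. No verdict came back.

**What I did:** I pushed the lid to the seal, to about 6 N. I gripped the tab and lowered the bar past the lip, with about 8 N at touchdown. I then drew the bar back under the lip until the post resisted with about 10 N. After letting go, I pressed the lever down and withdrew.

**What the last checks showed:**
- **Lever:** it was at its flat height at contact (z 0.1416, against 0.1415 predicted). It did not move between the last two side pictures.
- **Bar:** the last wrist picture shows it at the keeper, with the tab partly hiding the view. Under-lip seating rests mainly on the clearer wrist picture before the lever press, where the lip covered it.
- **Lid:** the side view shows it drawn in about 4 mm more during latching.
- **Bystanders:** the bowl, can and jar showed no change in the top view. That picture was taken after the lever press; the arm only moved clear over the bin after it.

**What disagreed or was not checked:**
- **Lid squeeze:** the wrist camera gave only about 2.6 mm from touching, and one picture taken while the arm was still settling gave 9 mm. My best estimate is 4–6 mm.
- **Bar position:** the wrist picture put it about 2 mm from the predicted seat, within calibration error.
- **Lever force:** I felt almost no force while pressing it, where about 4 N was expected.
- **Final top-view check:** the script comparing the ridge and lever there stopped with an error, so I relied on the side view.
- **Latch pull:** I could not measure the pull on the lid directly.

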